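Rake seal blanks from under the desk rack into the clamshell case

ROBOT

A 7-joint arm with a two-finger parallel gripper is mounted at the origin on the work surface. World frame = base frame: x ahead of the robot, y to its left, z up, the work surface at z = 0. Lengths are in m, angles in rad, forces in N, time in s.
With the tool pointing down it reaches from about 0.4 to 0.85 m from the base axis. Payload 4.5 kg.
Tool frame: the origin (TCP) lies at the very end of the fingers, on their centre line; the grasp point (between the pads) lies 19 mm behind it (r.pinch_z is the distance from the TCP to the grasp point, in m); x points along the fingers, y is the direction in which the jaws open and shut, and the axes are right-handed (so a half turn about x gives the same grasp; the last joint's range is limited). The gripper opens to 88 mm and grips with 3 to 60 N. Pads are 18 mm wide; open, the fingers measure 123 mm over their backs; the gripper's body (75 mm by 187 mm) begins 45 mm behind the grasp point.
Start: joints at [-1.236, 0.689, -0.195, 1.565, 0.157, 0.902, -0.215], TCP at [0.185, 0.597, 0.239] pointing down, gripper open.
Joint ranges: [-3.01, 3.01], [-0.46, 2.08], [-1.47, 1.51], [0.13, 2.56], [-1, 4.14], [0.04, 2.09], [-2.66, 2.66]. Speed limits (rad/s): [2.57, 2.57, 3.14, 3.14, 3.14, 3.14, 3.14].

INTERFACE

Orientations are given as a unit quaternion [x, y, z, w].
In Python, from plant import telemetry, cams, job, r gives the robot as it stands.
- The arm moves only by the tool send_rows, never from a script. Its argument "commands" is one flat list of numbers, 7 for each row, row after row: the shift along the world's x, y, z as a fraction of full scale, then the turn, a rotation vector about the world's x, y, z as a fraction of full scale, then the closure, from 0 (fully open) to 1 (shut). In form: [dx, dy, dz, wx, wy, wz, claw, dx, dy, dz, wx, wy, wz, claw, ...]. A call has 1 to 12 rows; each row shifts and turns the pose as measured when the row begins; what a row does not reach is not made up. Full scale, the value 1, is 250 mm for a shift and 90 degrees for a turn. A row lasts 1/10 s, in which the tool goes at most 50 mm and 8.59 degrees, less where a joint would pass 70% of its speed; a pose out of reach is approached as far as the arm can. A call with a number of a shift or a turn outside -1 to 1 is refused whole. A call with a gripper value outside its range is refused whole. The fingers move at their own pace and stop on an object; "newtons" is the grip in N (left out, the last holds). Time passes only in rows, so rows that do not move let the fingers close. It gives the time, the measured TCP pose, the force and the opening at its end, in the units of the state.
- telemetry.get_state(): the state, without advancing time (a new reading comes with each control period).
- cams.snapshot(name): name is "scene" or "top"; returns a dict with "image" (420x560x3 uint8, blue, green, red), "intrinsics" (3x3 intrinsics, pixels), "k1" (the pictures are not rectified: a ray, as slopes to the right and down, at radius r is drawn at 1 + k1 r^2 times it, then the intrinsics apply), "world_to_cam" (4x4, takes a point from world to camera coordinates). Camera axes: x right, y down, z forward; pixel columns grow to the right and rows downward; lengths in m; the calibration is good to about 2 mm. A picture is of the moment at which its call begins. There is no depth.
- job.finish_job(): hands the job in, once; it reports no verdict.
The state is a dict: "clock": time; "q": joint angles; "qd": joint speeds; "joint_torque": joint torques, N m; "tool_pos": TCP position; "eef_rot": TCP orientation; "contact_force": force on the tool from outside, world axes, zero at the start; "moment": the same for the moment, N m; "opening": opening from 0.0 (shut) to 1.0 (fully open).
Only numpy, scipy, OpenCV 4.12 (cv2) and the standard library are available. Lean on these libraries where they do the work, as an engineer would, in place of code of your own. Each camera call takes 0.05 s, during which the arm holds its last target.

TASK

Fold the case's lid fully back past its balance point so that it stays open, then lift the brass clamp out and stand it upright, wholly on the grey felt mat. Next take the long-handled scoop, reach it in under the clear overhang without hitting the overhang and without putting your hand underneath, and rake every wooden blank off the deck into the open case; then lay the scoop back in its stand as you found it, leaving the other things on the table alone.

Things in the scene. Friction and masses are not known exactly. Their poses are not given: they have to be found in the camera images.
- rack: low wooden desk rack, fixed, 266 mm wide (x), 306 deep (y). Origin on the table below the middle of its open front edge; y points into it, z up. Flat deck 58 mm above the table, from y = 0 to a 30 mm high back fence at y = 300. Side walls, inner faces at x = +-125: 26 mm high for y = 0 to 70, then clear plastic up to the overhang
- overhang: clear plastic sheet with a red front edge, 266 x 230 x 8 mm, roofing the rack from y = 70 to 300 mm of the rack; its underside is 100 mm above the deck. Origin on its underside at the middle of its red front edge; axes as the rack
- case: dark wooden case with blue lining, fixed directly in front of the rack's deck (3 mm gap): 272 mm (x) x 125 mm (y) outside, 5 mm walls, inner floor 18 mm and rim 52 mm above the table, so the rim is 6 mm below the deck. Origin under its middle (65.5 mm in front of the rack's origin), axes as the rack
- lid (a joint): clamshell lid of the case, 150 g: 0 = shut, 3.14 = folded right back, lying flat beyond the case, inside up. Hinged along the case's side away from the rack (lid_hinge, axis along the case's x), lightly damped. Balances upright at about 1.6: below it falls shut, beyond it falls open by itself and stays
- lid_hinge (a point): middle of the lid's hinge line, on the case's rim 52 mm above the table; axes as the case; the shut lid extends from here 125 mm along +y and its top is 20 mm higher
- lid_fin (a point): centre of the brass grip fin on top of the lid near the edge by the rack (108 mm from the hinge line, 34 mm above the rim when shut): upright plate 12 mm thick along x, 32 mm along y, 28 mm high above the lid's outer face; it turns with the lid
- clamp: brass engraver's clamp, 0.3 to 0.65 kg, stored in the shut case: round foot 72 mm across and 10 mm high, on it a block 34 mm (x) by 46 mm (y) up to 44 mm height; a thin screw knob points to its -y, 41 mm out. Origin under its foot, z up; grip the block across its x
- mat: grey felt mat with black hem, 160 x 160 x 3 mm, fixed on the table; origin at its middle underneath
- scoop: long-handled pull-scoop, 160 g, balances at x = 85 mm. Origin below the gripping place, level with the blade's lower edge; +x towards the blade, z up. Blade 50 wide (y), 38 high, x = 285 to 289, with 16 mm cheeks and 20 mm hood reaching back to -x, no floor: gathers when pulled to -x. Handle axis at z = 40: 12 mm rod, then from x = 75 to -75 a green grip 20 wide (y), 24 high; top z = 52
- scoop_tail (a point): point on the axis of the scoop's green grip, 335 mm behind the blade (x = -50, z = 40 mm of the scoop); lies in the stand's notch when the scoop is put away
- stand: white and blue ceramic scoop stand, fixed; origin on the table under its notch, x points to where the blade lies. Notch 42 mm wide (y) between horns 56 mm high, its floor 28 mm above the table, 14 mm long (x); foot 50 x 80 x 8 mm. The stored scoop has its blade on the table 335 mm along x and its grip level in the notch
- blank1: boxwood seal blank: bar 75 x 24 x 24 mm with a red band near one end (+x end), about 45 g; origin at its centre, x along its length. Three to five of the five blanks are present; the others are absent (None). They start lying on the rack's deck under the overhang, lengthwise roughly along the rack's y
- blank2: boxwood seal blank: bar 75 x 24 x 24 mm with a red band near one end (+x end), about 45 g; origin at its centre, x along its length. Three to five of the five blanks are present; the others are absent (None). They start lying on the rack's deck under the overhang, lengthwise roughly along the rack's y
- blank3: boxwood seal blank: bar 75 x 24 x 24 mm with a red band near one end (+x end), about 45 g; origin at its centre, x along its length. Three to five of the five blanks are present; the others are absent (None). They start lying on the rack's deck under the overhang, lengthwise roughly along the rack's y
- blank4: boxwood seal blank: bar 75 x 24 x 24 mm with a red band near one end (+x end), about 45 g; origin at its centre, x along its length. Three to five of the five blanks are present; the others are absent (None). They start lying on the rack's deck under the overhang, lengthwise roughly along the rack's y
- blank5: boxwood seal blank: bar 75 x 24 x 24 mm with a red band near one end (+x end), about 45 g; origin at its centre, x along its length. Three to five of the five blanks are present; the others are absent (None). They start lying on the rack's deck under the overhang, lengthwise roughly along the rack's y
- brush_pot: blue pot with brushes, 76 mm across, 205 mm high, bystander, loose; origin under its middle
- ink_bottle: black ink jar, 52 mm across, 85 mm high, bystander, loose; origin under its middle
- ink_stone: dark ink stone 80 x 120 x 22 mm, bystander, loose; origin under its middle
- pen_tin: aluminium pen tin 170 x 45 x 20 mm, bystander, loose; origin under its middle
- paperweight: dark wooden paperweight 150 x 26 x 30 mm, bystander, loose; origin under its middle
- paste_jar: white paste jar 60 mm across, 40 mm high, bystander, loose; origin under its middle
- spare_brush: brush 160 mm long, bystander, loose; origin in it
There are look-alikes about, which are no part of the job. What is shaped like the stand but green, purple or turquoise is not meant.

How it is judged:
By the outcome, as a careful person would: the job done as asked, in the order asked, and still so for the second after the job is handed in, with the robot touching nothing.
Of blank1, blank2, blank3, blank4, blank5 only 3 to 5 are there at a start; the rules pass over those that are not, and their reading is None.
At some moment in a run one of blank1, blank2, blank3, blank4, blank5, clamp may be knocked a few centimetres aside while the robot is not near it.
It also fails if it takes over 208 s, if anything falls off the work surface, if the arm or the gripper's body presses on something with over 40 N, if the wrist force passes 120 N, or if a joint passes its speed limit or range.

## Working session

There is one attempt and no reset: what is moved stays moved. The work goes in short steps, Python scripts to look and compute and a tool call to move; the robot and the scene stay as the last step left them, time stands still between calls to the robot, and variables do not carry over. Pictures are saved under pics/ and viewed, and the job is handed in when it is done.

Besides the shell and the picture viewer there is one more tool, called after "Request:" in YAML: its name, and indented under it one key for each argument. send_rows: Moves the arm, as the interface text tells. Its arguments: {"type":"object","properties":{"commands":{"type":"array"},"newtons":{"type":"number"}},"required":["commands"]}

```bash
ls; mkdir -p pics; python3 - <<'E'
from plant import telemetry,cams,job,r
import cv2,numpy as np
print({k:np.round(v,3) for k,v in telemetry.get_state().items()}, r.pinch_z)
for n in ("scene","top"):
    s=cams.snapshot(n); cv2.imwrite(f"pics/{n}0.png",s["image"]); print(n,s["intrinsics"],s["k1"],np.round(s["world_to_cam"],4))
E
```

```text
pics
{'clock': np.float64(0.0), 'q': array([-1.236,  0.69 , -0.195,  1.566,  0.157,  0.903, -0.215]), 'qd': array([ 0.001, -0.001, -0.001, -0.   , -0.001, -0.001,  0.001]), 'joint_torque': array([-0.0000e+00, -5.2757e+01, -1.2680e+00, -1.5343e+01, -5.3000e-02,
        7.0000e-03,  0.0000e+00]), 'tool_pos': array([0.185, 0.596, 0.238]), 'eef_rot': array([ 0.105,  0.699, -0.107,  0.699]), 'contact_force': array([-0.832,  0.225, -0.275]), 'moment': array([ 0.065,  0.053, -0.055]), 'opening': np.float64(1.001)} 0.0187
scene [[380.81497659   0.         282.52905364]
 [  0.         380.81497659 210.7980958 ]
 [  0.           0.           1.        ]] -0.05565751310485589 [[ 0.6547  0.7558  0.0061 -0.2027]
 [ 0.5732 -0.4912 -0.6559 -0.2828]
 [-0.4927  0.433  -0.7548  1.6669]
 [ 0.      0.      0.      1.    ]]
top [[487.50612197   0.         275.24462746]
 [  0.         487.50612197 202.17091742]
 [  0.           0.           1.        ]] -0.017606121682328398 [[-0.0923 -0.9957 -0.0042 -0.1398]
 [-0.9736  0.0911 -0.2092  0.5119]
 [ 0.2087 -0.0152 -0.9779  1.4497]
 [ 0.      0.      0.      1.    ]]
```

View pics/scene0.png

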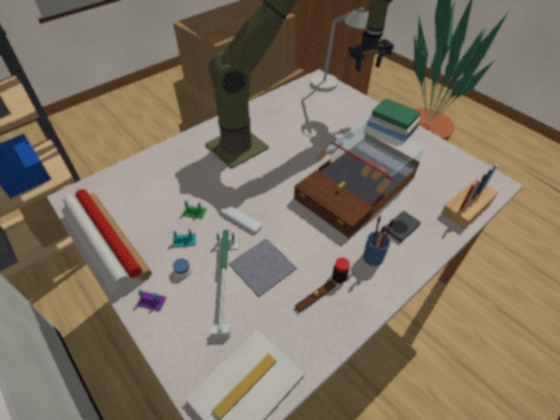

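View pics/top0.png

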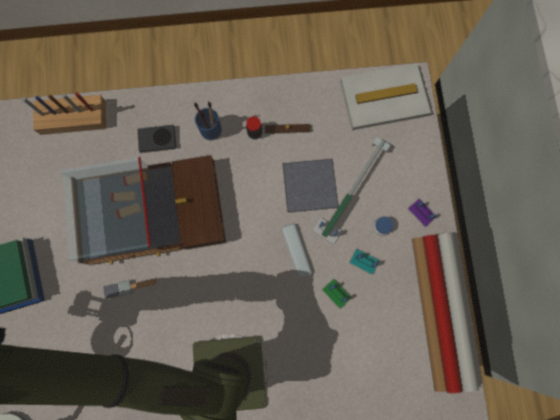

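```bash
cat > h.py <<'E'
import numpy as np,cv2
from scipy.spatial.transform import Rotation as R
from plant import telemetry,cams,job,r
def snap(n,f=None):
    s=cams.snapshot(n)
    if f: cv2.imwrite(f"pics/{f}.png",s["image"])
    return s
def ray(s,uv):
    K=s["intrinsics"];d=(np.array(uv,float)-[K[0,2],K[1,2]])/K[0,0]
    rd=np.linalg.norm(d);ru=rd
    for _ in range(20): ru=rd/(1+s["k1"]*ru*ru)
    d=d*(ru/rd if rd>0 else 1)
    M=s["world_to_cam"];o=-M[:3,:3].T@M[:3,3];v=M[:3,:3].T@np.array([d[0],d[1],1]);return o,v
def onz(s,uv,z):
    o,v=ray(s,uv);return (o+v*(z-o[2])/v[2])
def proj(s,p):
    M=s["world_to_cam"];c=M[:3,:3]@np.array(p,float)+M[:3,3];d=c[:2]/c[2]
    d=d*(1+s["k1"]*d@d);K=s["intrinsics"];return d*K[0,0]+[K[0,2],K[1,2]]
def crop(s,x0,y0,x1,y1,f,k=None):
    k=k or min(800/(x1-x0),600/(y1-y0))
    im=cv2.resize(s["image"][y0:y1,x0:x1],None,fx=k,fy=k,interpolation=cv2.INTER_CUBIC)
    im=cv2.convertScaleAbs(im,alpha=1.6,beta=10)
    st=20
    for u in range((x0//st+1)*st,x1,st):
        cv2.putText(im,str(u),(int((u-x0)*k),10),0,.35,(0,255,255),1);cv2.line(im,(int((u-x0)*k),12),(int((u-x0)*k),18),(0,255,255),1)
    for v in range((y0//st+1)*st,y1,st):
        cv2.putText(im,str(v),(0,int((v-y0)*k)),0,.35,(0,255,255),1);cv2.line(im,(24,int((v-y0)*k)),(30,int((v-y0)*k)),(0,255,255),1)
    cv2.imwrite(f"pics/{f}.png",im[:600,:800])
def tool():
    s=telemetry.get_state();return np.array(s["tool_pos"]),R.from_quat(s["eef_rot"]),s
E
python3 - <<'E'
from h import *
s=snap("top");crop(s,50,140,250,285,"t_rack");crop(s,270,130,450,265,"t_stand")
s=snap("scene");crop(s,280,100,440,220,"s_rack");crop(s,160,180,320,300,"s_stand")
E
```

```text
(no output)
```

View pics/t_rack.png

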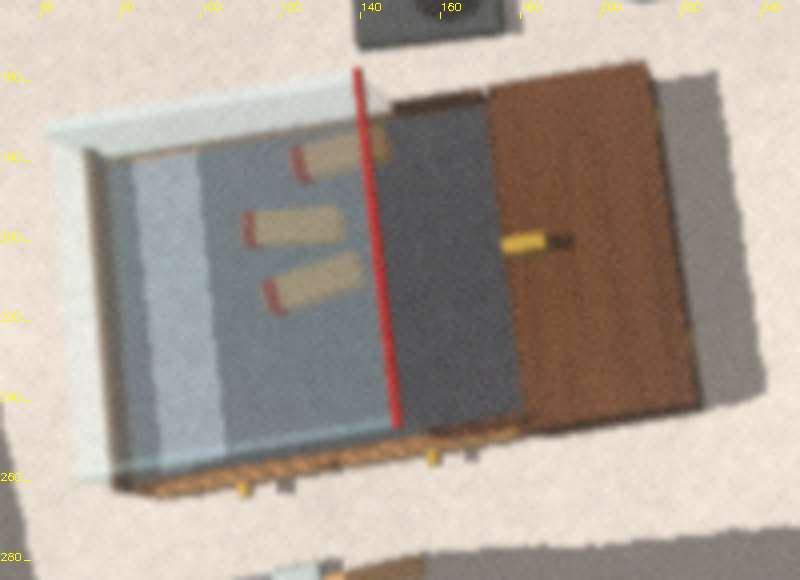

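View pics/t_stand.png

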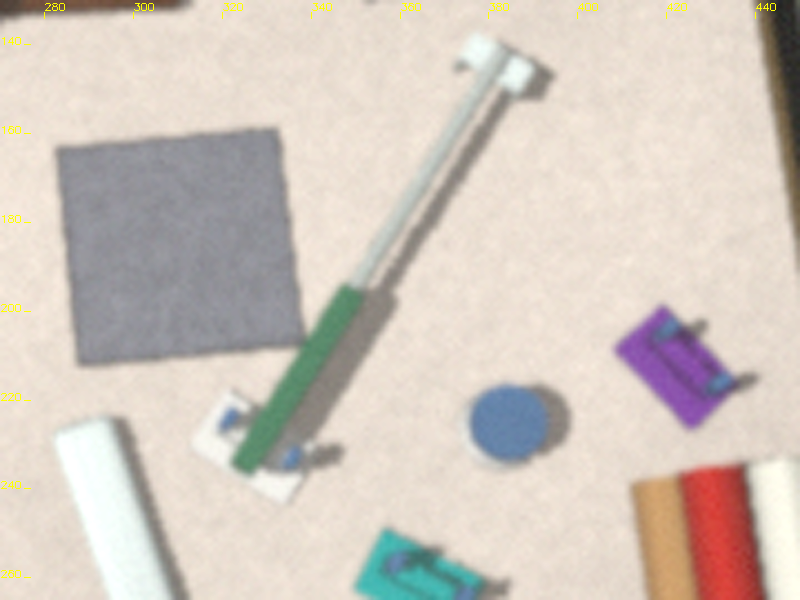

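View pics/s_rack.png

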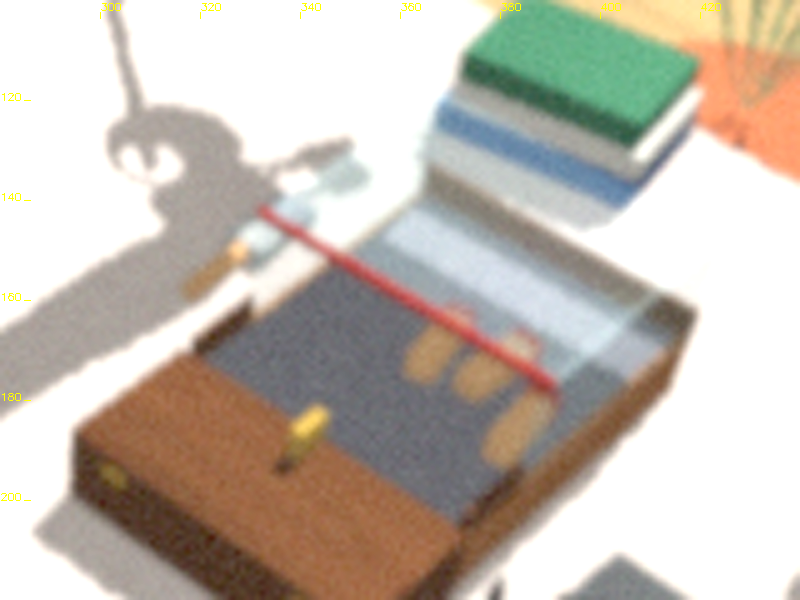

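View pics/s_stand.png

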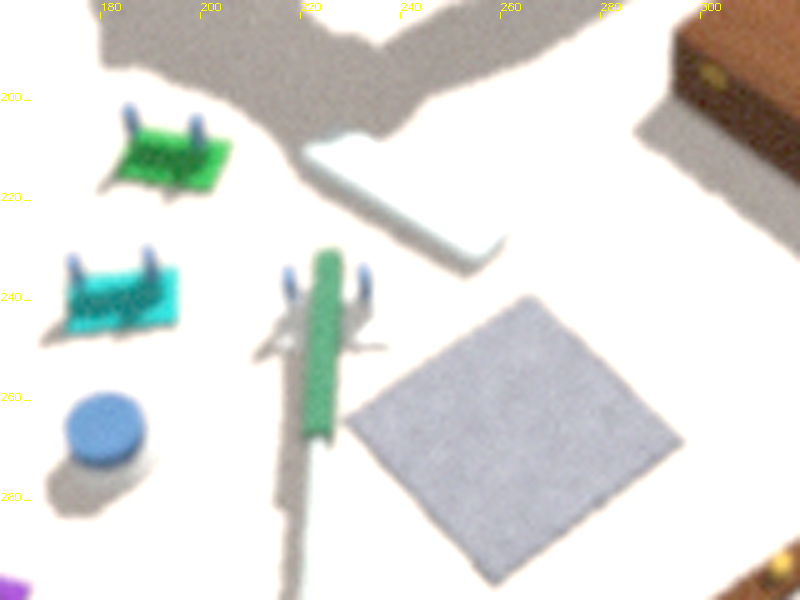

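```bash
python3 - <<'E'
from h import *
s=snap("top");S=snap("scene")
c=lambda u,v:(50+u/4,140+v/4)
C=lambda u,v:(280+u/5,100+v/5)
print("lid",[np.round(onz(s,c(*p),.072),3) for p in [(490,88),(525,430),(645,62),(700,403)]])
print("lidS",[np.round(onz(S,C(*p),.072),3) for p in [(190,352),(463,535),(75,435)]])
print("red",[np.round(onz(s,c(*p),.162),3) for p in [(357,68),(397,425)]],[np.round(onz(S,C(*p),.162),3) for p in [(262,210),(555,388)]])
print("fin top",[np.round(onz(s,c(*p),.100),3) for p in [(502,242),(545,240)]],[np.round(onz(S,C(*p),.1),3) for p in [(293,430),(322,410)]])
for n,b in dict(A=[(297,146),(303,183),(392,160),(386,128)],B=[(245,212),(247,247),(343,240),(342,208)],C=[(266,280),(280,312),(365,282),(357,252)]).items():
    print(n,[np.round(onz(s,c(*p),.082),3) for p in b])
k=800/180
d=lambda u,v:(270+u/k,130+v/k)
print("mat",[np.round(onz(s,d(*p),.003),3) for p in [(55,147),(277,128),(305,345),(78,365)]])
print("grip tail/front top",[np.round(onz(s,d(*p),.052),3) for p in [(245,467),(352,290)]])
print("blade hood",[np.round(onz(s,d(*p),.038),3) for p in [(483,38),(462,55),(537,73),(515,90)]])
print("horn tops",[np.round(onz(s,d(*p),.056),3) for p in [(230,413),(290,455)]])
print("foot",[np.round(onz(s,d(*p),.008),3) for p in [(235,390),(192,440),(290,503)]])
E
```

```text
lid [array([0.65 , 0.12 , 0.072]), array([0.381, 0.106, 0.072]), array([ 0.659, -0.002,  0.072]), array([ 0.389, -0.026,  0.072])]
lidS [array([0.395, 0.106, 0.072]), array([0.656, 0.121, 0.072]), array([ 0.404, -0.022,  0.072])]
red [array([0.645, 0.198, 0.162]), array([0.381, 0.179, 0.162])] [array([0.383, 0.184, 0.162]), array([0.65 , 0.2  , 0.162])]
fin top [array([0.52 , 0.111, 0.1  ]), array([0.518, 0.079, 0.1  ])] [array([0.522, 0.082, 0.1  ]), array([0.522, 0.113, 0.1  ])]
A [array([0.614, 0.268, 0.082]), array([0.584, 0.264, 0.082]), array([0.596, 0.195, 0.082]), array([0.622, 0.199, 0.082])]
B [array([0.566, 0.309, 0.082]), array([0.538, 0.308, 0.082]), array([0.537, 0.235, 0.082]), array([0.562, 0.235, 0.082])]
C [array([0.511, 0.294, 0.082]), array([0.486, 0.284, 0.082]), array([0.503, 0.219, 0.082]), array([0.527, 0.224, 0.082])]
mat [array([ 0.635, -0.223,  0.003]), array([ 0.634, -0.386,  0.003]), array([ 0.471, -0.387,  0.003]), array([ 0.472, -0.223,  0.003])]
grip tail/front top [array([ 0.381, -0.328,  0.052]), array([ 0.498, -0.417,  0.052])]
blade hood [array([ 0.677, -0.537,  0.038]), array([ 0.666, -0.52 ,  0.038]), array([ 0.647, -0.572,  0.038]), array([ 0.636, -0.554,  0.038])]
horn tops [array([ 0.419, -0.322,  0.056]), array([ 0.386, -0.36 ,  0.056])]
foot [array([ 0.442, -0.333,  0.008]), array([ 0.41 , -0.298,  0.008]), array([ 0.359, -0.362,  0.008])]
```

```bash
cat >> h.py <<'E'
def yawR(a): # tool down, jaw (tool y) along angle a in xy
    x=np.array([0,0,-1.]);y=np.array([np.cos(a),np.sin(a),0]);return R.from_matrix(np.c_[x,y,np.cross(x,y)])
def go(p,a=None,show=True):
    P,Q,s=tool();d=(np.array(p)-P)/.25
    w=np.zeros(3)
    if a is not None:
        c=[(yawR(a+k*np.pi)*Q.inv()).as_rotvec() for k in(0,1)];print("turns",[np.round(v/(np.pi/2),3) for v in c])
    print("shift units",np.round(d,3),"pos",np.round(P,4),"F",np.round(s["contact_force"],1),"open",round(float(s["opening"]),3),"t",round(float(s["clock"]),2),"axes\n",np.round(Q.as_matrix(),3))
E
python3 - <<'E'
from h import *
go([.5205,.097,.17],.07)
E
```

```text
turns [array([ 0.   , -0.   , -0.764]), array([0.   , 0.   , 1.236])]
shift units [ 1.341 -1.999 -0.274] pos [0.1851 0.5968 0.2385] F [-0.1 -0.6  0.7] open 0.998 t 0.3 axes
 [[-0.     0.296  0.955]
 [-0.001  0.955 -0.296]
 [-1.    -0.001  0.   ]]
```

Request:
send_rows:
  commands: [0.1, -0.155, 0, 0, 0, -0.064, 0, 0.1, -0.155, 0, 0, 0, -0.064, 0, 0.1, -0.155, 0, 0, 0, -0.064, 0, 0.1, -0.155, 0, 0, 0, -0.064, 0, 0.1, -0.155, 0, 0, 0, -0.064, 0, 0.1, -0.155, 0, 0, 0, -0.064, 0, 0.1, -0.155, 0, 0, 0, -0.064, 0, 0.1, -0.155, 0, 0, 0, -0.064, 0, 0.1, -0.155, 0, 0, 0, -0.064, 0, 0.1, -0.155, 0, 0, 0, -0.064, 0, 0.1, -0.155, 0, 0, 0, -0.064, 0, 0.1, -0.155, 0, 0, 0, -0.064, 0]
  newtons: 10

```text
clock: 1.5
tool_pos: [0.4874, 0.1215, 0.2398]
eef_rot: [0.497, 0.508, -0.488, 0.508]
contact_force: [-0.2, 1.1, -0.6]
opening: 1.001
```

```bash
python3 - <<'E'
from h import *
go([.5205,.097,.17],.07)
E
```

```text
turns [array([-0.006,  0.006,  0.025]), array([ 0.009,  0.01 , -1.975])]
shift units [ 0.132 -0.098 -0.279] pos [0.4874 0.1215 0.2398] F [-0.2  1.1 -0.6] open 1.001 t 1.5 axes
 [[ 0.009  0.999  0.031]
 [ 0.01   0.031 -0.999]
 [-1.     0.01  -0.009]]
```

Request:
send_rows:
  commands: [0.066, -0.049, -0.13, 0, 0, 0.025, 0, 0.066, -0.049, -0.13, 0, 0, 0, 0, 0, 0, 0, 0, 0, 0, 0]

```text
clock: 1.8
tool_pos: [0.527, 0.0876, 0.1745]
eef_rot: [0.492, 0.511, -0.48, 0.517]
contact_force: [-0.6, 0.4, 0.2]
opening: 1.003
```

```bash
python3 - <<'E'
from h import *
go([.5205,.097,.077],.07)
s=snap("top");crop(s,110,130,250,235,"t1")
s=snap("scene");crop(s,280,100,440,220,"s1")
E
```

```text
turns [array([-0.004,  0.011,  0.009]), array([ 0.018,  0.007, -1.991])]
shift units [-0.026  0.038 -0.39 ] pos [0.527  0.0876 0.1745] F [-0.6  0.4  0.2] open 1.003 t 1.8 axes
 [[ 0.018  0.998  0.056]
 [ 0.007  0.056 -0.998]
 [-1.     0.018 -0.006]]
```

View pics/t1.png

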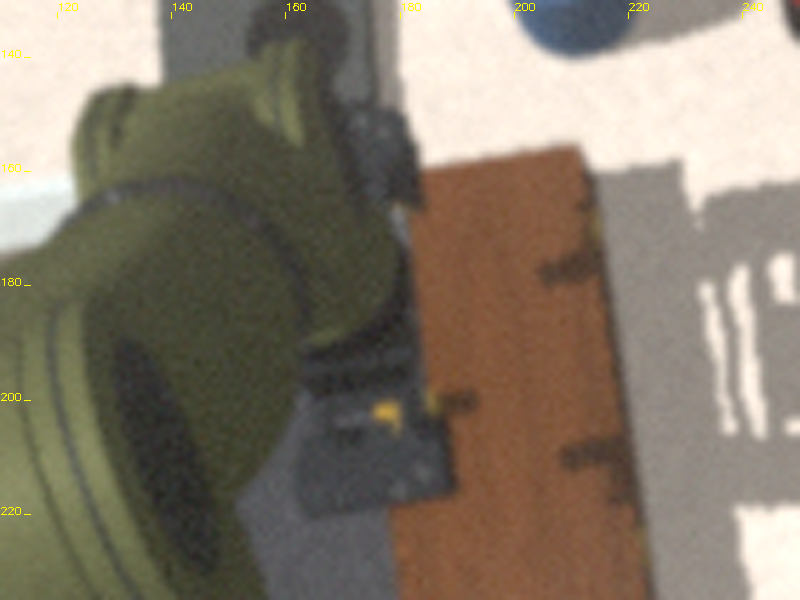

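View pics/s1.png

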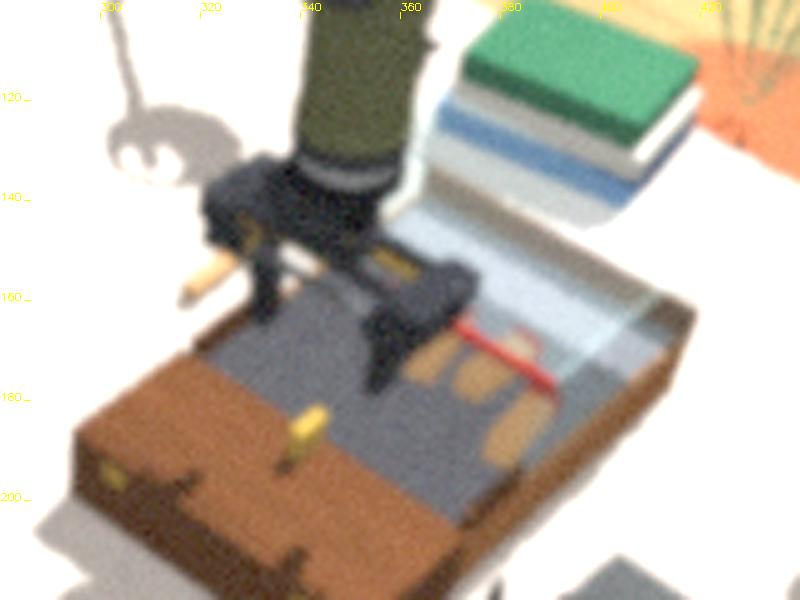

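Request:
send_rows:
  commands: [-0.026, 0.038, -0.13, 0, -0.01, 0.009, 0, 0, 0, -0.13, 0, 0, 0, 0, 0, 0, -0.12, 0, 0, 0, 0, 0, 0, 0, 0, 0, 0, 0]

```text
clock: 2.3
tool_pos: [0.5212, 0.1083, 0.0867]
eef_rot: [0.495, 0.512, -0.463, 0.528]
contact_force: [0.5, -0.2, -0.0]
opening: 0.999
```

```bash
python3 - <<'E'
from h import *
go([.5205,.097,.076],.07)
E
```

```text
turns [array([-0.011,  0.03 , -0.008]), array([-0.047, -0.017,  1.991])]
shift units [-0.003 -0.045 -0.043] pos [0.5212 0.1083 0.0867] F [ 0.5 -0.2 -0. ] open 0.999 t 2.3 axes
 [[ 0.047  0.995  0.083]
 [ 0.018  0.082 -0.996]
 [-0.999  0.048 -0.014]]
```

Request:
send_rows:
  commands: [-0.003, -0.045, -0.04, -0.01, 0.03, -0.008, 0, 0, 0, 0, 0, 0, 0, 0, 0, 0, 0, 0, 0, 0, 0]

```text
clock: 2.6
tool_pos: [0.5214, 0.1014, 0.082]
eef_rot: [0.483, 0.519, -0.478, 0.518]
contact_force: [0.4, 0.5, 0.1]
opening: 0.998
```

```bash
python3 - <<'E'
from h import *
go([.5205,.097,.076],.07)
E
```

```text
turns [array([-0.003,  0.003, -0.003]), array([-0.004, -0.005,  1.997])]
shift units [-0.003 -0.018 -0.024] pos [0.5214 0.1014 0.082 ] F [0.4 0.5 0.1] open 0.998 t 2.6 axes
 [[ 0.004  0.997  0.075]
 [ 0.005  0.075 -0.997]
 [-1.     0.005 -0.005]]
```

Request:
send_rows:
  commands: [-0.003, -0.022, -0.026, 0, 0, 0, 0, 0, 0, 0, 0, 0, 0, 0.8, 0, 0, 0, 0, 0, 0, 1, 0, 0, 0, 0, 0, 0, 1, 0, 0, 0, 0, 0, 0, 1, 0, 0, 0, 0, 0, 0, 1, 0, 0, 0, 0, 0, 0, 1, 0, 0, 0, 0, 0, 0, 1]
  newtons: 12

```text
clock: 3.4
tool_pos: [0.5215, 0.0973, 0.0789]
eef_rot: [0.485, 0.518, -0.476, 0.52]
contact_force: [-0.0, 0.9, -0.3]
opening: 0.394
```

```bash
python3 - <<'E'
from h import *
go([.5205,.097,.076],.07)
s=snap("scene");crop(s,280,100,440,220,"s1")
E
```

```text
turns [array([-0.005,  0.007, -0.005]), array([-0.01 , -0.008,  1.995])]
shift units [-0.004 -0.001 -0.012] pos [0.5215 0.0973 0.0789] F [-0.   0.9 -0.3] open 0.394 t 3.4 axes
 [[ 0.01   0.997  0.077]
 [ 0.008  0.077 -0.997]
 [-1.     0.011 -0.007]]
```

View pics/s1.png

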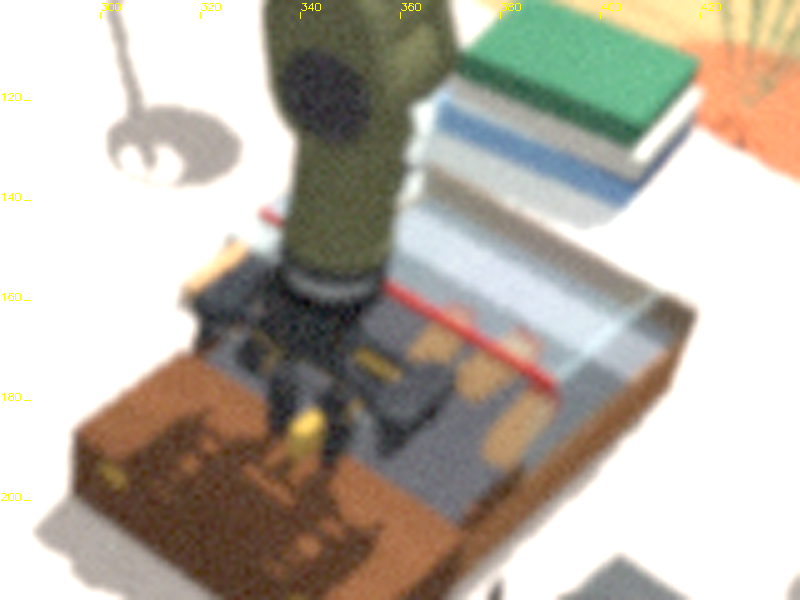

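Request:
send_rows:
  commands: [-0.004, 0, -0.015, 0, 0.005, 0, 1, 0, 0, 0, 0, 0, 0, 1, 0, 0, 0, 0, 0, 0, 1, 0, 0, 0, 0, 0, 0, 1, 0, 0, 0, 0, 0, 0, 1, 0, 0, 0, 0, 0, 0, 1, 0, 0, 0, 0, 0, 0, 1]

```text
clock: 4.15
tool_pos: [0.5208, 0.0974, 0.0749]
eef_rot: [0.483, 0.52, -0.478, 0.517]
contact_force: [1.0, -0.1, 1.0]
opening: 0.138
```

```bash
python3 - <<'E'
from h import *
go([.5205,.097,.076],.07)
E
```

```text
turns [array([-0.005,  0.002, -0.004]), array([-0.003, -0.008,  1.996])]
shift units [-0.001 -0.002  0.004] pos [0.5208 0.0974 0.0749] F [ 1.  -0.1  1. ] open 0.138 t 4.15 axes
 [[ 0.003  0.997  0.077]
 [ 0.008  0.077 -0.997]
 [-1.     0.003 -0.008]]
```

Request:
send_rows:
  commands: [0.002, -0.024, 0.055, 0, 0, 0, 1, 0.002, -0.034, 0.051, 0, 0, 0, 1, 0, 0, 0, 0, 0, 0, 1]

```text
clock: 4.45
tool_pos: [0.5219, 0.0835, 0.1035]
eef_rot: [0.483, 0.521, -0.477, 0.517]
contact_force: [0.4, -0.9, -2.2]
opening: 0.133
```

```bash
cat > arc.py <<'E'
from h import *
import sys
P,Q,s=tool();a0=.07;ex=np.array([np.cos(a0),np.sin(a0),0]);ey=np.array([-ex[1],ex[0],0])
g=P+Q.as_matrix()[:,0]*(-.0187)
h=np.array([.5205,.097,0])-.108*ey; h[2]=.052
d=g-h; y,z=d@ey,d[2]
print("arc r",np.hypot(y,z),"th",np.degrees(np.arctan2(z,y))-21.1)
for th in map(float,sys.argv[1:]):
    A=np.radians(th+21.1);t=h+.1157*(np.cos(A)*ey+np.array([0,0,np.sin(A)]))
    print(th,np.round((t-g)/.25,3))
go(P,.07)
E
python3 arc.py 20 30 40
```

```text
arc r 0.1174771489764441 th 15.570507341887392
20.0 [ 0.    -0.028  0.024]
30.0 [ 0.005 -0.086  0.08 ]
40.0 [ 0.009 -0.153  0.125]
turns [array([-0.006,  0.002, -0.005]), array([-0.003, -0.01 ,  1.995])]
shift units [0. 0. 0.] pos [0.5219 0.0835 0.1035] F [ 0.4 -0.9 -2.2] open 0.133 t 4.45 axes
 [[ 0.003  0.997  0.078]
 [ 0.01   0.078 -0.997]
 [-1.     0.003 -0.01 ]]
```

Tracking is good; the lid is following with light force. Continue the arc.

Request:
send_rows:
  commands: [0.002, -0.045, 0.042, 0, 0, 0, 1, 0.003, -0.041, 0.038, 0, 0, 0, 1, 0.003, -0.067, 0.045, 0, 0, 0, 1, 0, 0, 0, 0, 0, 0, 1]

```text
clock: 4.85
tool_pos: [0.5248, 0.0448, 0.1386]
eef_rot: [0.485, 0.521, -0.475, 0.518]
contact_force: [1.0, -1.6, -2.5]
opening: 0.134
```

```bash
python3 arc.py 45 55 65 75
```

```text
arc r 0.11894241813689219 th 41.14437271810816
45.0 [ 0.    -0.034  0.002]
55.0 [ 0.006 -0.11   0.028]
65.0 [ 0.011 -0.19   0.041]
75.0 [ 0.017 -0.27   0.039]
turns [array([-0.009,  0.004, -0.006]), array([-0.006, -0.013,  1.994])]
shift units [0. 0. 0.] pos [0.5248 0.0448 0.1386] F [ 1.  -1.6 -2.5] open 0.134 t 4.85 axes
 [[ 0.006  0.997  0.079]
 [ 0.013  0.079 -0.997]
 [-1.     0.007 -0.013]]
```

Request:
send_rows:
  commands: [0.003, -0.055, 0.014, 0, 0, 0, 1, 0.003, -0.055, 0.016, 0, 0, 0, 1, 0.005, -0.08, 0.012, 0, 0, 0, 1, 0.005, -0.08, 0, 0, 0, 0, 1, 0, 0, 0, 0, 0, 0, 1]

```text
clock: 5.35
tool_pos: [0.5299, -0.0236, 0.1514]
eef_rot: [0.486, 0.521, -0.473, 0.518]
contact_force: [2.3, -0.5, -0.8]
opening: 0.134
```

```bash
python3 arc.py 80 90 100 110; python3 - <<'E'
from h import *
s=snap("scene");crop(s,260,90,440,225,"s2")
E
```

```text
arc r 0.11881421753361526 th 75.30695763545407
80.0 [-0.    -0.036 -0.018]
90.0 [ 0.005 -0.114 -0.041]
100.0 [ 0.01  -0.186 -0.076]
110.0 [ 0.015 -0.251 -0.124]
turns [array([-0.011,  0.006, -0.007]), array([-0.01 , -0.017,  1.993])]
shift units [0. 0. 0.] pos [ 0.5299 -0.0236  0.1514] F [ 2.3 -0.5 -0.8] open 0.134 t 5.35 axes
 [[ 0.01   0.997  0.081]
 [ 0.017  0.08  -0.997]
 [-1.     0.011 -0.016]]
```

View pics/s2.png

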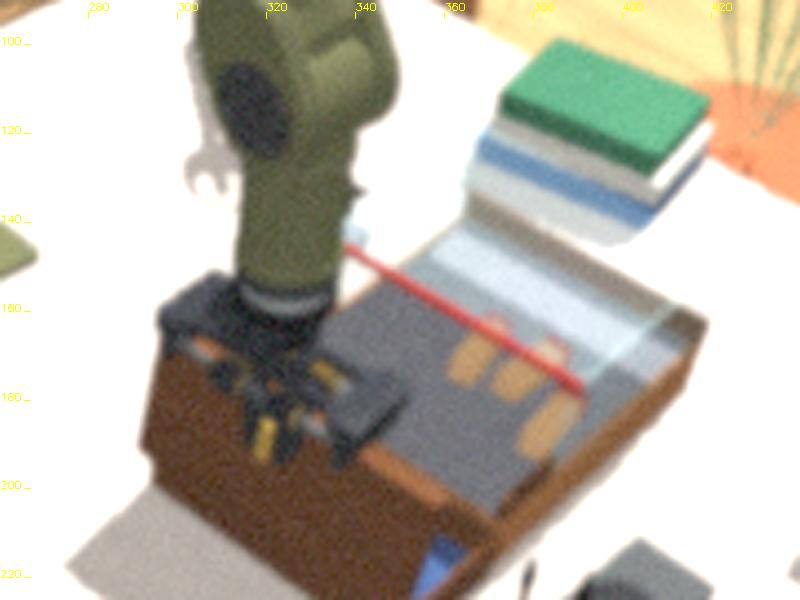

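Request:
send_rows:
  commands: [0.005, -0.075, -0.01, 0, 0, 0, 1, 0.005, -0.075, -0.033, 0, 0, 0, 1, 0.005, -0.065, -0.04, 0, 0, 0, 1, 0.005, -0.06, -0.046, 0, 0, 0, 1, 0, 0, 0, 0, 0, 0, 1]

```text
clock: 5.9
tool_pos: [0.5349, -0.0896, 0.1213]
eef_rot: [0.485, 0.522, -0.471, 0.519]
contact_force: [1.8, -0.8, -0.5]
opening: 0.138
```

```bash
python3 arc.py 115 120; python3 - <<'E'
from h import *
s=snap("scene");crop(s,260,90,440,225,"s2")
E
```

```text
arc r 0.11856286498605856 th 111.01498946226758
115.0 [-0.003 -0.016 -0.031]
120.0 [-0.001 -0.042 -0.061]
turns [array([-0.011,  0.007, -0.01 ]), array([-0.011, -0.018,  1.99 ])]
shift units [0. 0. 0.] pos [ 0.5349 -0.0896  0.1213] F [ 1.8 -0.8 -0.5] open 0.138 t 5.9 axes
 [[ 0.011  0.996  0.085]
 [ 0.018  0.085 -0.996]
 [-1.     0.012 -0.017]]
```

View pics/s2.png

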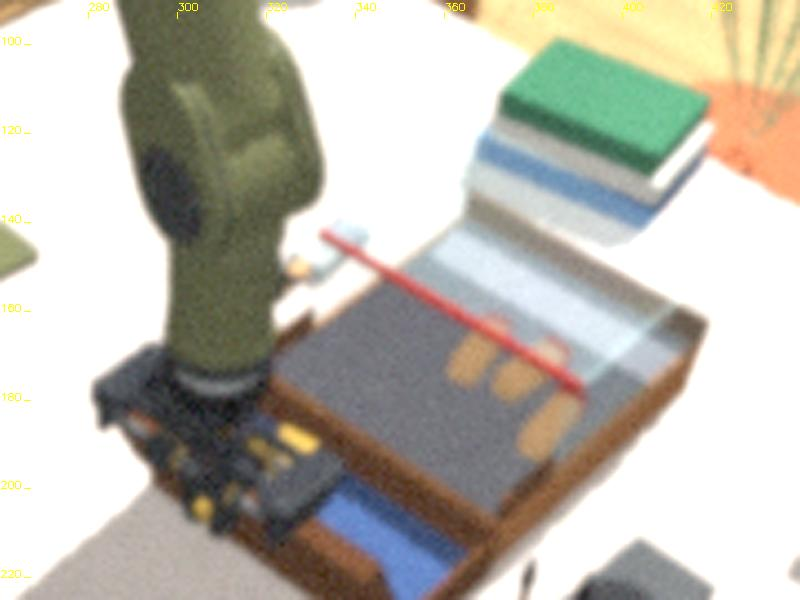

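Request:
send_rows:
  commands: [0, 0, 0, 0, 0, 0, 0, 0.01, -0.15, 0, 0, 0, 0, 0, 0.01, -0.2, 0.02, 0, 0, 0, 0, 0.01, -0.15, 0.1, 0, 0, 0, 0, 0, 0, 0.2, 0, 0, 0, 0, 0, 0, 0.2, 0, 0, 0, 0, 0, 0, 0, 0, 0, 0, 0]

```text
clock: 6.65
tool_pos: [0.5377, -0.2038, 0.2555]
eef_rot: [0.479, 0.533, -0.466, 0.519]
contact_force: [0.8, -0.6, -0.1]
opening: 0.748
```

```bash
python3 - <<'E'
from h import *
go([.55,-.2,.25],.07)
s=snap("scene");crop(s,240,100,440,250,"s2")
s=snap("top");crop(s,110,130,310,280,"t2")
E
```

```text
turns [array([-0.017, -0.002, -0.024]), array([ 0.003, -0.027,  1.976])]
shift units [ 0.049  0.015 -0.022] pos [ 0.5377 -0.2038  0.2555] F [ 0.8 -0.6 -0.1] open 0.748 t 6.65 axes
 [[-0.004  0.994  0.107]
 [ 0.027  0.107 -0.994]
 [-1.    -0.001 -0.027]]
```

View pics/s2.png

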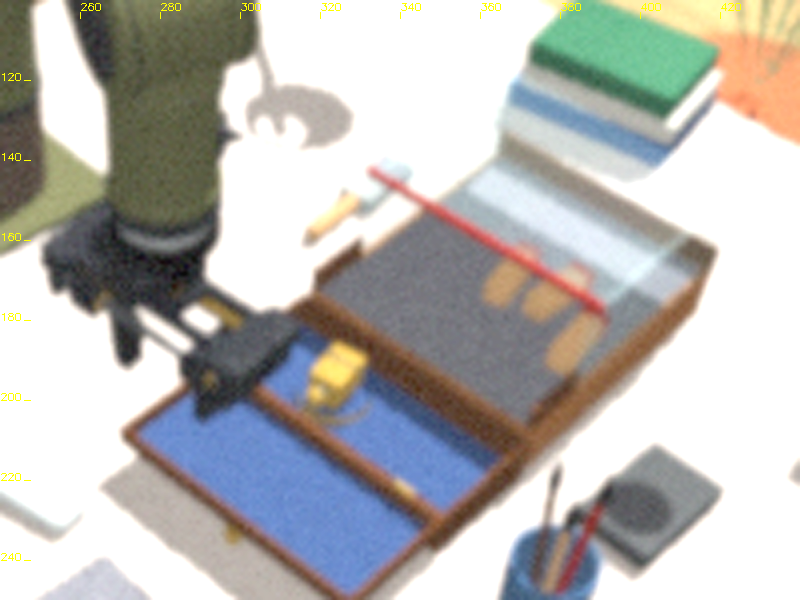

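View pics/t2.png

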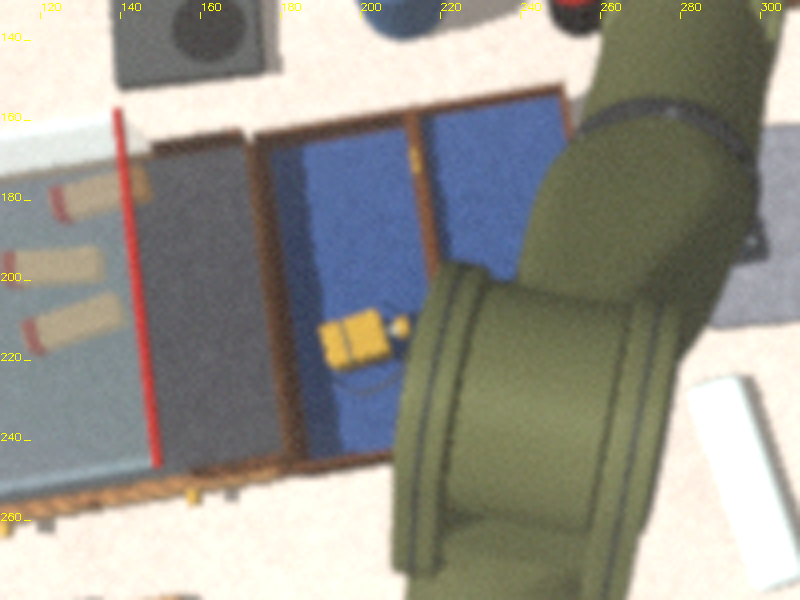

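```bash
python3 - <<'E'
from h import *
s=snap("top")
P=[onz(s,(110+u/4,130+v/4),.062)for u,v in [(318,327),(378,310),(390,352),(330,370)]]
print(np.round(P,3),np.round(np.mean(P,0),3))
d=P[1]-P[0]+P[2]-P[3];print("knob dir angle",np.arctan2(d[1],d[0]),np.linalg.norm(d)/2)
print("knob",onz(s,(110+400/4,130+327/4),.045))
E
```

```text
[[0.49  0.077 0.062]
 [0.499 0.031 0.062]
 [0.465 0.024 0.062]
 [0.455 0.07  0.062]] [0.477 0.05  0.062]
knob dir angle -1.3732640091405373 0.04740482122591658
knob [0.48726215 0.01685867 0.045     ]
```

```bash
python3 - <<'E'
from h import *
go([.477,.05,.14],.2)
E
```

```text
turns [array([-0.02 , -0.011,  0.058]), array([-0.016,  0.03 , -1.942])]
shift units [-0.228  1.007 -0.436] pos [ 0.534  -0.2017  0.249 ] F [-0.3 -0.1 -0.2] open 0.878 t 6.8 axes
 [[-0.016  0.994  0.108]
 [ 0.031  0.109 -0.994]
 [-0.999 -0.012 -0.033]]
```

Request:
send_rows:
  commands: [-0.038, 0.16, 0, -0.004, -0.003, 0.01, 0, -0.038, 0.16, 0, -0.004, -0.003, 0.01, 0, -0.038, 0.16, -0.05, -0.004, -0.003, 0.01, 0, -0.038, 0.16, -0.1, -0.004, -0.003, 0.01, 0, -0.038, 0.16, -0.13, -0.004, 0, 0.01, 0, -0.038, 0.16, -0.13, 0, 0, 0.008, 0, 0, 0, 0, 0, 0, 0, 0]
  newtons: 40

```text
clock: 7.5
tool_pos: [0.4658, 0.0428, 0.1402]
eef_rot: [0.44, 0.555, -0.449, 0.545]
contact_force: [-0.5, -0.1, -0.3]
opening: 1.002
```

```bash
python3 - <<'E'
from h import *
go([.477,.05,.032],.2)
E
```

```text
turns [array([ 0.   , -0.012, -0.008]), array([0.018, 0.   , 1.992])]
shift units [ 0.045  0.029 -0.433] pos [0.4658 0.0428 0.1402] F [-0.5 -0.1 -0.3] open 1.002 t 7.5 axes
 [[-0.019  0.977  0.21 ]
 [-0.001  0.21  -0.978]
 [-1.    -0.018 -0.003]]
```

Request:
send_rows:
  commands: [0.045, 0.029, -0.1, 0, -0.012, -0.008, 0, 0, 0, -0.1, 0, 0, 0, 0, 0, 0, 0, 0, 0, 0, 0]

```text
clock: 7.8
tool_pos: [0.4723, 0.0525, 0.0856]
eef_rot: [0.443, 0.551, -0.449, 0.547]
contact_force: [-0.8, 0.1, 0.5]
opening: 0.995
```

```bash
python3 - <<'E'
from h import *
go([.477,.05,.032],.2)
s=snap("scene");crop(s,280,110,420,215,"s3")
E
```

```text
turns [array([ 0.001, -0.006, -0.004]), array([0.01 , 0.002, 1.996])]
shift units [ 0.019 -0.01  -0.214] pos [0.4723 0.0525 0.0856] F [-0.8  0.1  0.5] open 0.995 t 7.8 axes
 [[-0.01   0.979  0.205]
 [-0.002  0.205 -0.979]
 [-1.    -0.01  -0.   ]]
```

View pics/s3.png

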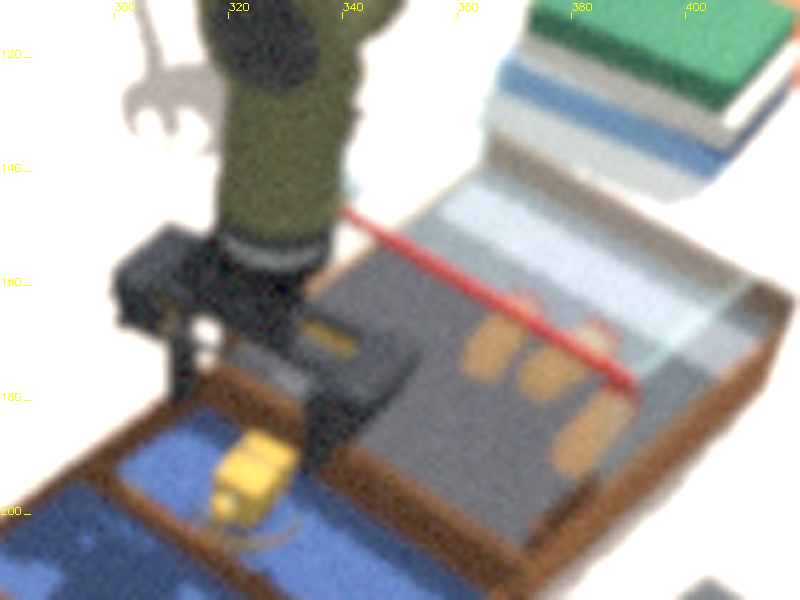

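Request:
send_rows:
  commands: [0.019, -0.01, -0.1, 0, -0.006, -0.004, 0.25, 0, 0, -0.12, 0, 0, 0, 0.25, 0, 0, 0, 0, 0, 0, 0.25]

```text
clock: 8.15
tool_pos: [0.479, 0.049, 0.033]
eef_rot: [0.449, 0.545, -0.447, 0.549]
contact_force: [-1.6, -0.4, 0.3]
opening: 0.761
```

```bash
python3 - <<'E'
from h import *
go([.477,.05,.033],.2)
E
```

```text
turns [array([0.001, 0.003, 0.001]), array([ 5.000e-03, -1.000e-03, -1.999e+00])]
shift units [-0.008  0.004  0.   ] pos [0.479 0.049 0.033] F [-1.6 -0.4  0.3] open 0.761 t 8.15 axes
 [[ 0.005  0.98   0.197]
 [-0.001  0.197 -0.98 ]
 [-1.     0.004  0.002]]
```

Request:
send_rows:
  commands: [-0.004, 0.002, 0, 0, 0, 0, 1, 0, 0, 0, 0, 0, 0, 1, 0, 0, 0, 0, 0, 0, 1, 0, 0, 0, 0, 0, 0, 1, 0, 0, 0, 0, 0, 0, 1, 0, 0, 0, 0, 0, 0, 1, 0, 0, 0, 0, 0, 0, 1, 0, 0, 0, 0, 0, 0, 1]

```text
clock: 8.95
tool_pos: [0.4796, 0.0488, 0.0385]
eef_rot: [0.45, 0.544, -0.447, 0.549]
contact_force: [-0.7, 0.2, -4.6]
opening: 0.385
```

Request:
send_rows:
  commands: [0, 0, 0.04, 0, 0, 0, 1, 0, 0, 0.08, 0, 0, 0, 1, 0, 0, 0.1, 0, 0, 0, 1, 0, 0, 0.1, 0, 0, 0, 1, 0, 0, 0.1, 0, 0, 0, 1, 0, 0, 0, 0, 0, 0, 1]

```text
clock: 9.55
tool_pos: [0.4767, 0.0483, 0.1483]
eef_rot: [0.449, 0.545, -0.448, 0.548]
contact_force: [0.2, -1.2, -4.3]
opening: 0.385
```

```bash
python3 - <<'E'
from h import *
go([.57,-.29,.15],.0)
s=snap("scene");crop(s,260,90,420,210,"s4")
E
```

```text
turns [array([ 0.002,  0.003, -0.125]), array([-0.004,  0.002,  1.875])]
shift units [ 0.373 -1.353  0.007] pos [0.4767 0.0483 0.1483] F [ 0.2 -1.2 -4.3] open 0.385 t 9.55 axes
 [[ 0.005  0.981  0.196]
 [-0.002  0.196 -0.981]
 [-1.     0.004  0.003]]
```

View pics/s4.png

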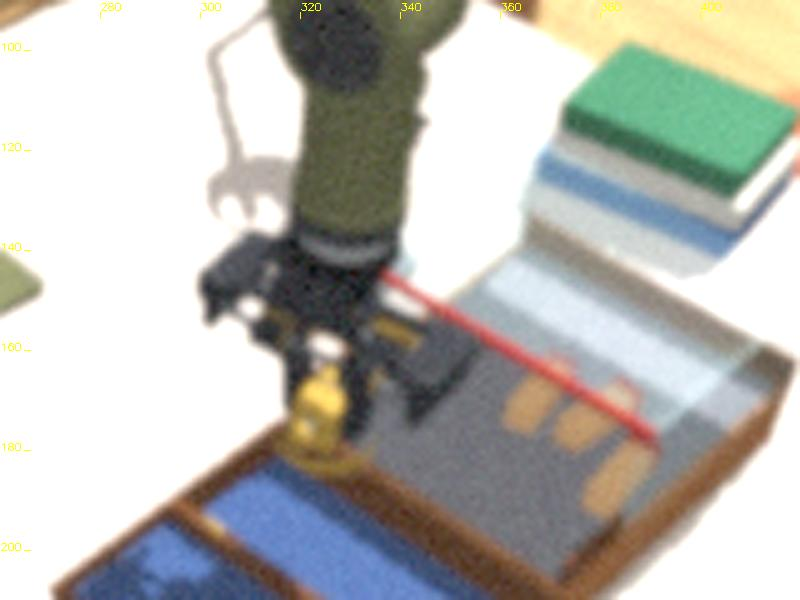

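Request:
send_rows:
  commands: [0.025, -0.08, 0, 0, 0, 0, 1, 0.045, -0.15, 0, 0, 0, 0, 1, 0.045, -0.16, 0, 0, 0, 0, 1, 0.045, -0.16, 0, 0, 0, 0, 1, 0.045, -0.16, 0, 0, 0, 0, 1, 0.045, -0.16, 0, 0, 0, 0, 1, 0.045, -0.16, 0, 0, 0, 0, 1, 0.045, -0.15, 0, 0, 0, 0, 1, 0.02, -0.1, 0, 0, 0, 0, 1, 0, 0, 0, 0, 0, 0, 1]

```text
clock: 10.6
tool_pos: [0.5559, -0.2816, 0.1316]
eef_rot: [0.442, 0.556, -0.45, 0.541]
contact_force: [-0.5, 0.0, -4.6]
opening: 0.385
```

```bash
python3 - <<'E'
from h import *
go([.57,-.29,.05],.2)
s=snap("scene");crop(s,200,160,360,280,"s4")
E
```

```text
turns [array([-0.002, -0.015, -0.003]), array([ 0.023, -0.004,  1.996])]
shift units [ 0.056 -0.034 -0.326] pos [ 0.5559 -0.2816  0.1316] F [-0.5  0.  -4.6] open 0.385 t 10.6 axes
 [[-0.023  0.979  0.204]
 [ 0.004  0.204 -0.979]
 [-1.    -0.022 -0.008]]
```

View pics/s4.png

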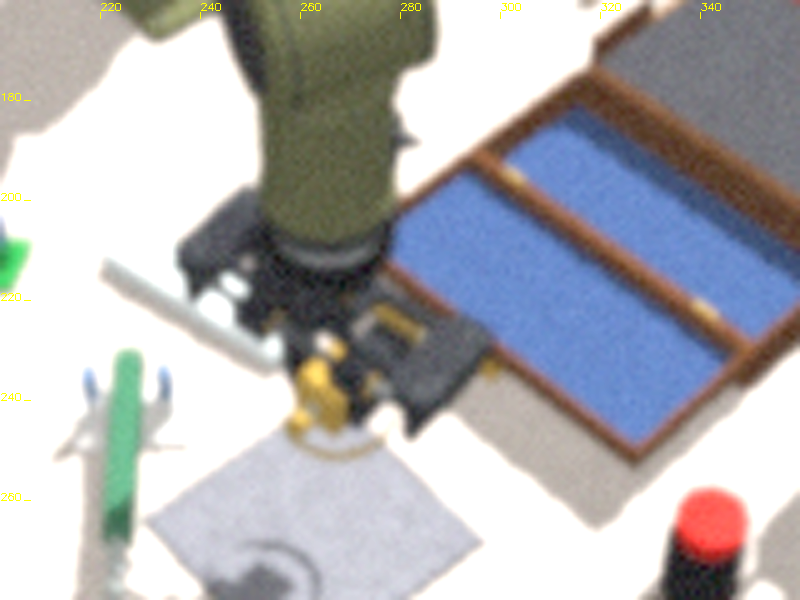

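Request:
send_rows:
  commands: [0.03, -0.018, -0.1, 0, -0.015, 0, 1, 0.026, -0.016, -0.12, 0, 0, 0, 1, 0, 0, -0.12, 0, 0, 0, 1, 0, 0, -0.04, 0, 0, 0, 1, 0, 0, 0, 0, 0, 0, 1]

```text
clock: 11.15
tool_pos: [0.5668, -0.2776, 0.0286]
eef_rot: [0.446, 0.556, -0.441, 0.545]
contact_force: [0.3, 0.5, -3.1]
opening: 0.383
```

```bash
python3 - <<'E'
from h import *
go([.57,-.29,.02],.2)
E
```

```text
turns [array([-0.01 , -0.005, -0.009]), array([ 0.008, -0.016,  1.991])]
shift units [ 0.013 -0.05  -0.034] pos [ 0.5668 -0.2776  0.0286] F [ 0.3  0.5 -3.1] open 0.383 t 11.15 axes
 [[-0.008  0.977  0.213]
 [ 0.016  0.213 -0.977]
 [-1.    -0.004 -0.018]]
```

Request:
send_rows:
  commands: [0, -0.01, -0.01, -0.01, -0.005, 0, 1, 0, 0, -0.012, 0, 0, 0, 1, 0, 0, 0, 0, 0, 0, 1]

```text
clock: 11.45
tool_pos: [0.568, -0.2785, 0.0249]
eef_rot: [0.443, 0.55, -0.443, 0.552]
contact_force: [0.0, 0.4, -3.8]
opening: 0.382
```

```bash
python3 - <<'E'
from h import *
go([.57,-.29,.02],.2)
s=snap("scene");crop(s,210,190,330,280,"s5")
E
```

```text
turns [array([ 0.   ,  0.002, -0.011]), array([-0.003,  0.   ,  1.989])]
shift units [ 0.008 -0.046 -0.02 ] pos [ 0.568  -0.2785  0.0249] F [ 0.   0.4 -3.8] open 0.382 t 11.45 axes
 [[ 0.003  0.977  0.215]
 [-0.     0.215 -0.977]
 [-1.     0.002  0.001]]
```

View pics/s5.png

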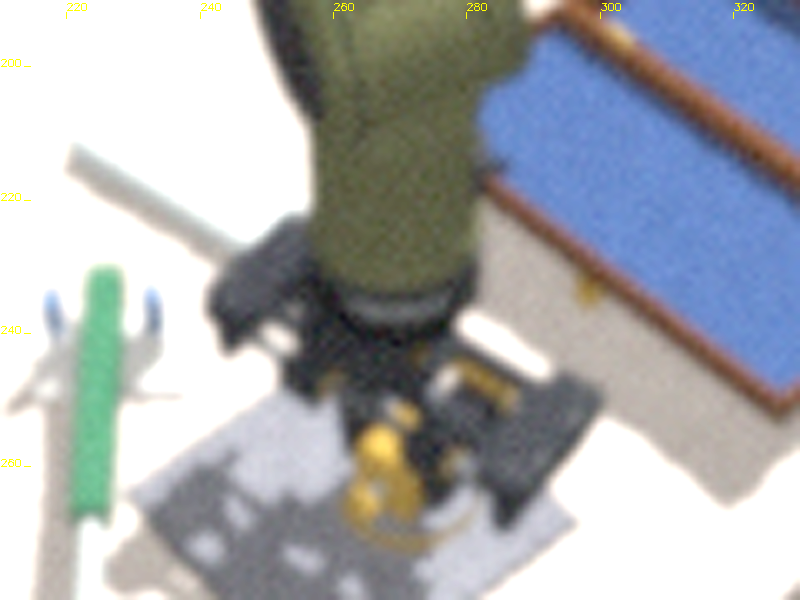

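Still about the full weight carried, so a little lower in small steps.

Request:
send_rows:
  commands: [0, 0, -0.014, 0, 0, 0, 1, 0, 0, 0, 0, 0, 0, 1]

```text
clock: 11.7
tool_pos: [0.5696, -0.2792, 0.0236]
eef_rot: [0.444, 0.549, -0.442, 0.553]
contact_force: [-0.4, -0.1, -4.0]
opening: 0.38
```

Request:
send_rows:
  commands: [0, 0, -0.01, 0, 0, 0, 1, 0, 0, 0, 0, 0, 0, 1]

```text
clock: 11.9
tool_pos: [0.5704, -0.2798, 0.0236]
eef_rot: [0.444, 0.548, -0.442, 0.554]
contact_force: [0.5, 0.1, -5.0]
opening: 0.38
```

Request:
send_rows:
  commands: [0, 0, -0.01, 0, 0, 0, 1, 0, 0, 0, 0, 0, 0, 1]

```text
clock: 12.1
tool_pos: [0.571, -0.2803, 0.0234]
eef_rot: [0.444, 0.547, -0.442, 0.554]
contact_force: [0.1, -0.3, -4.1]
opening: 0.382
```

Request:
send_rows:
  commands: [-0.005, 0, -0.025, 0, 0, 0, 1, -0.004, 0, -0.02, 0, 0, 0, 1]

```text
clock: 12.3
tool_pos: [0.5715, -0.2808, 0.0223]
eef_rot: [0.445, 0.545, -0.442, 0.556]
contact_force: [-8.6, 5.0, 37.6]
opening: 0.384
```

Request:
send_rows:
  commands: [0, 0, -0.02, 0, 0, 0, 1, 0, 0, -0.01, 0, 0, 0, 1]

```text
clock: 12.5
tool_pos: [0.5715, -0.2809, 0.0225]
eef_rot: [0.445, 0.545, -0.442, 0.557]
contact_force: [-2.2, 1.6, 3.8]
opening: 0.385
```

Request:
send_rows:
  commands: [0, 0, 0.004, 0, 0, 0, 0.5, 0, 0, 0, 0, 0, 0, 0.2, 0, 0, 0, 0, 0, 0, 0.2, 0, 0, 0, 0, 0, 0, 0.2, 0, 0, 0, 0, 0, 0, 0.2]

```text
clock: 13.0
tool_pos: [0.5731, -0.2818, 0.0234]
eef_rot: [0.445, 0.543, -0.442, 0.558]
contact_force: [-0.1, -0.3, -0.6]
opening: 0.795
```

Request:
send_rows:
  commands: [0, 0, 0.05, 0, 0, 0, 0.2, 0, 0, 0.1, 0, 0, 0, 0.1, 0, 0, 0.18, 0, 0, 0, 0, 0, 0, 0.18, 0, 0, 0, 0, -0.05, 0.0, 0.18, 0, 0, 0, 0, -0.1, 0, 0.1, 0, 0, 0, 0, -0.15, 0, 0, 0, 0, 0, 0, 0, 0, 0, 0, 0, 0, 0]

```text
clock: 13.8
tool_pos: [0.4943, -0.2805, 0.2317]
eef_rot: [0.445, 0.543, -0.442, 0.559]
contact_force: [-0.0, -0.4, -0.3]
opening: 1.0
```

```bash
python3 - <<'E'
from h import *
go([.46,-.388,.12],.918)
s=snap("scene");crop(s,180,160,340,280,"s6")
s=snap("top");crop(s,50,120,450,330,"t6")
E
```

```text
turns [array([0.002, 0.015, 0.447]), array([ 0.019, -0.003, -1.553])]
shift units [-0.137 -0.43  -0.447] pos [ 0.4943 -0.2805  0.2317] F [-0.  -0.4 -0.3] open 1.0 t 13.8 axes
 [[ 0.02   0.977  0.214]
 [-0.011  0.215 -0.977]
 [-1.     0.017  0.015]]
```

View pics/s6.png

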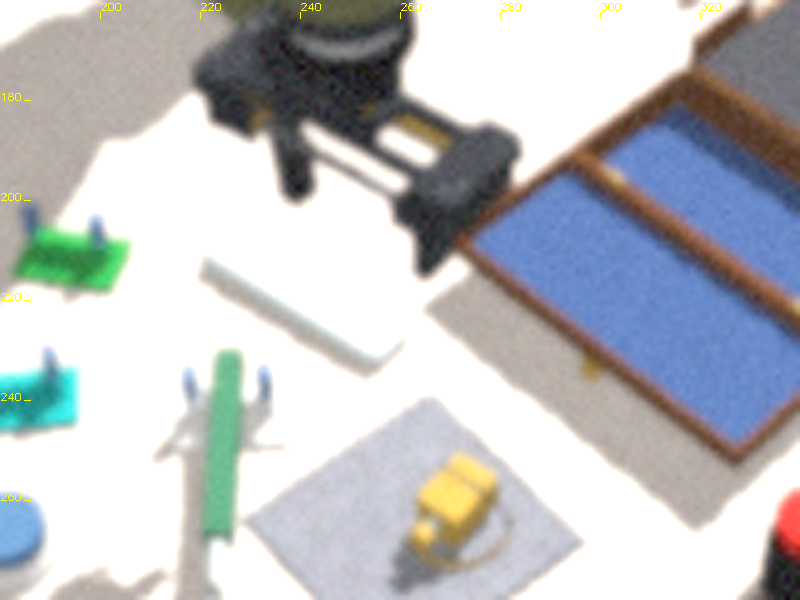

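View pics/t6.png

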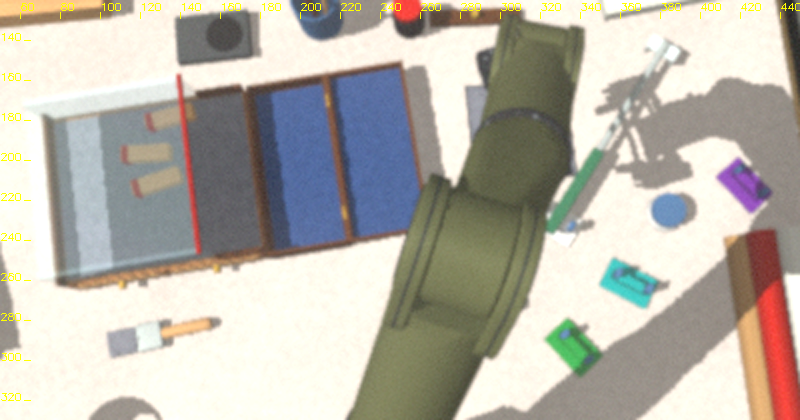

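```bash
python3 - <<'E'
from h import *
P,Q,s=tool();print(np.round(s["q"],3))
E
```

```text
[ 0.534  0.616 -0.171  1.763  0.145  0.745  0.508]
```

Request:
send_rows:
  commands: [-0.012, -0.036, 0, 0, 0, -0.092, 0, -0.012, -0.036, 0, 0, 0, -0.092, 0, -0.012, -0.036, 0, 0, 0, -0.092, 0, -0.012, -0.036, 0, 0, 0, -0.092, 0, -0.012, -0.036, 0, 0, 0, -0.092, 0, -0.012, -0.036, 0, 0, 0, -0.092, 0, -0.012, -0.036, 0, 0, 0, -0.092, 0, -0.012, -0.036, 0, 0, 0, -0.092, 0, -0.012, -0.036, 0, 0, 0, -0.092, 0, -0.012, -0.036, 0, 0, 0, -0.092, 0, -0.012, -0.036, 0, 0, 0, -0.092, 0, -0.012, -0.036, 0, 0, 0, -0.092, 0]

```text
clock: 15.1
tool_pos: [0.4831, -0.3848, 0.2284]
eef_rot: [-0.704, 0.008, 0.71, -0.014]
contact_force: [1.2, 0.3, 0.0]
opening: 0.997
```

```bash
python3 - <<'E'
from h import *
go([.4576,-.388,.10],.901)
E
```

```text
turns [array([0.015, 0.022, 1.568]), array([ 0.017, -0.011, -0.432])]
shift units [-0.102 -0.013 -0.513] pos [ 0.4831 -0.3848  0.2284] F [1.2 0.3 0. ] open 0.997 t 15.1 axes
 [[-0.008  0.009 -1.   ]
 [-0.031 -0.999 -0.009]
 [-0.999  0.031  0.008]]
```

Request:
send_rows:
  commands: [-0.02, -0.002, -0.05, 0.003, -0.002, -0.09, 0, -0.02, -0.002, -0.07, 0.003, -0.002, -0.09, 0, -0.02, -0.002, -0.07, 0.003, -0.002, -0.09, 0, -0.02, -0.002, -0.07, 0.003, -0.002, -0.09, 0, -0.02, -0.002, -0.06, 0.003, -0.002, -0.07, 0, 0, 0, 0, 0, 0, 0, 0]

```text
clock: 15.7
tool_pos: [0.4681, -0.3868, 0.1428]
eef_rot: [0.667, -0.239, -0.666, -0.235]
contact_force: [-0.5, 0.6, 0.5]
opening: 1.0
```

```bash
python3 - <<'E'
from h import *
go([.4576,-.388,.07],.901)
s=snap("scene");crop(s,170,190,290,310-30,"s7")
E
```

```text
turns [array([-1.000e-03, -6.000e-03, -1.991e+00]), array([ 0.004, -0.001,  0.009])]
shift units [-0.042 -0.005 -0.291] pos [ 0.4681 -0.3868  0.1428] F [-0.5  0.6  0.5] open 1.0 t 15.7 axes
 [[-0.001 -0.632 -0.775]
 [-0.006 -0.775  0.632]
 [-1.     0.006 -0.003]]
```

View pics/s7.png

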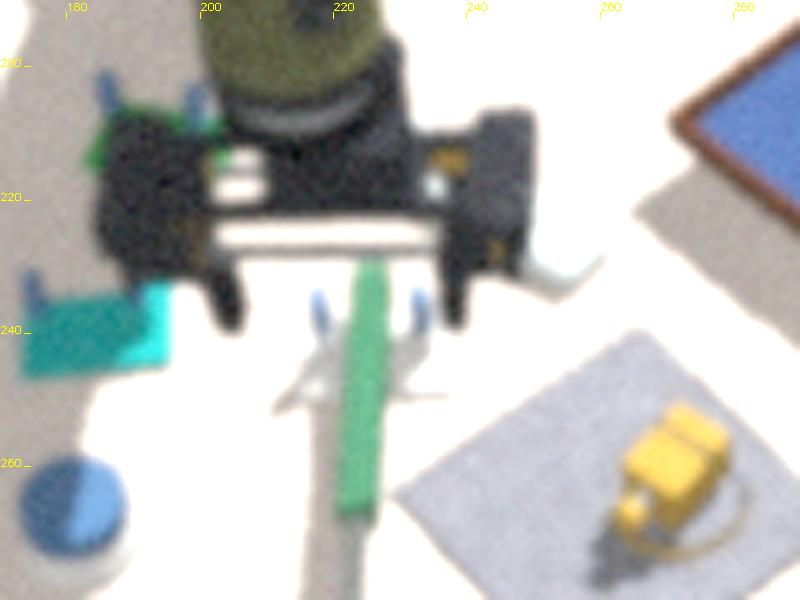

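Request:
send_rows:
  commands: [-0.042, -0.005, -0.13, 0.004, 0, 0.009, 0, 0, 0, -0.12, 0, 0, 0, 0, 0, 0, 0, 0, 0, 0, 0]

```text
clock: 16.05
tool_pos: [0.4649, -0.3892, 0.0823]
eef_rot: [0.674, -0.227, -0.666, -0.226]
contact_force: [-0.5, 0.5, 0.2]
opening: 1.002
```

```bash
python3 - <<'E'
from h import *
go([.4576,-.388,.023],.901)
s=snap("scene");print(onz(s,(180.5,266),.04)); print("tin",onz(s,(253,229),.02))
crop(s,170,190,290,310-30,"s7")
E
```

```text
turns [array([-0.009,  0.005,  1.988]), array([ 0.003,  0.006, -0.012])]
shift units [-0.029  0.005 -0.237] pos [ 0.4649 -0.3892  0.0823] F [-0.5  0.5  0.2] open 1.002 t 16.05 axes
 [[ 0.009 -0.606 -0.795]
 [-0.005 -0.795  0.606]
 [-1.    -0.001 -0.01 ]]
[ 0.40560089 -0.51587843  0.04      ]
tin [ 0.42466896 -0.23735334  0.02      ]
```

View pics/s7.png

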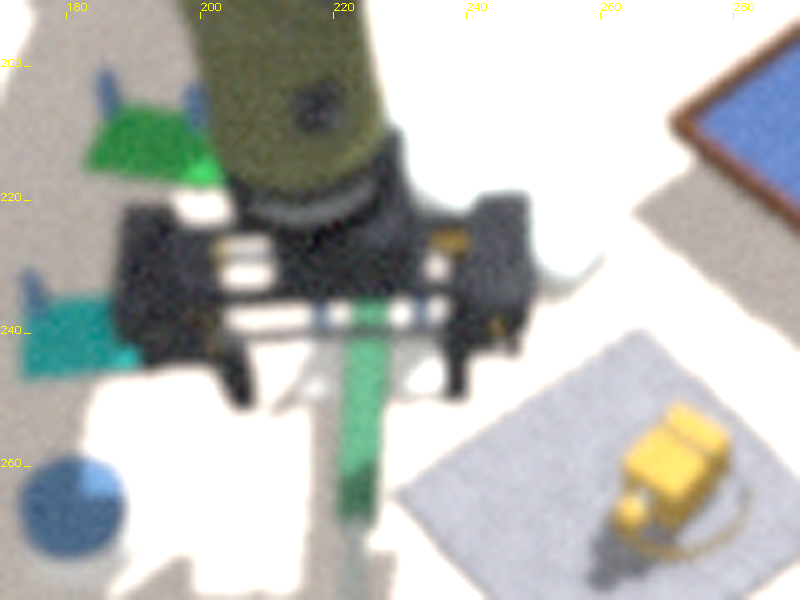

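Request:
send_rows:
  commands: [-0.025, 0.004, -0.1, 0.003, 0.006, -0.012, 0.35, 0, 0, -0.1, 0, 0, 0, 0.35, 0, 0, -0.04, 0, 0, 0, 0.35, 0, 0, 0, 0, 0, 0, 0.35]
  newtons: 60

```text
clock: 16.5
tool_pos: [0.4662, -0.3936, 0.0306]
eef_rot: [0.674, -0.233, -0.663, -0.228]
contact_force: [0.5, 0.1, 0.5]
opening: 0.667
```

```bash
python3 - <<'E'
from h import *
go([.4576,-.388,.021],.901)
E
```

```text
turns [array([-0.013,  0.012,  1.996]), array([ 0.008,  0.009, -0.004])]
shift units [-0.034  0.022 -0.038] pos [ 0.4662 -0.3936  0.0306] F [0.5 0.1 0.5] open 0.667 t 16.5 axes
 [[ 0.013 -0.616 -0.788]
 [-0.012 -0.788  0.616]
 [-1.     0.002 -0.018]]
```

Request:
send_rows:
  commands: [-0.03, 0.02, -0.03, 0.008, 0.009, -0.004, 0.35, -0.01, 0.006, -0.02, 0.002, 0.002, 0, 0.35, 0, 0, 0, 0, 0, 0, 0.35]

```text
clock: 16.8
tool_pos: [0.4577, -0.3883, 0.021]
eef_rot: [-0.668, 0.232, 0.668, 0.232]
contact_force: [0.1, -0.3, 0.4]
opening: 0.651
```

```bash
python3 - <<'E'
from h import *
go([.4576,-.388,.021],.901)
s=snap("top");crop(s,280,120,430,232,"t7")
E
```

```text
turns [array([ 1.000e-03, -1.000e-03,  1.999e+00]), array([-0.   , -0.001, -0.001])]
shift units [-0.     0.001  0.   ] pos [ 0.4577 -0.3883  0.021 ] F [ 0.1 -0.3  0.4] open 0.651 t 16.8 axes
 [[-0.001 -0.62  -0.785]
 [ 0.001 -0.785  0.62 ]
 [-1.    -0.     0.001]]
```

View pics/t7.png

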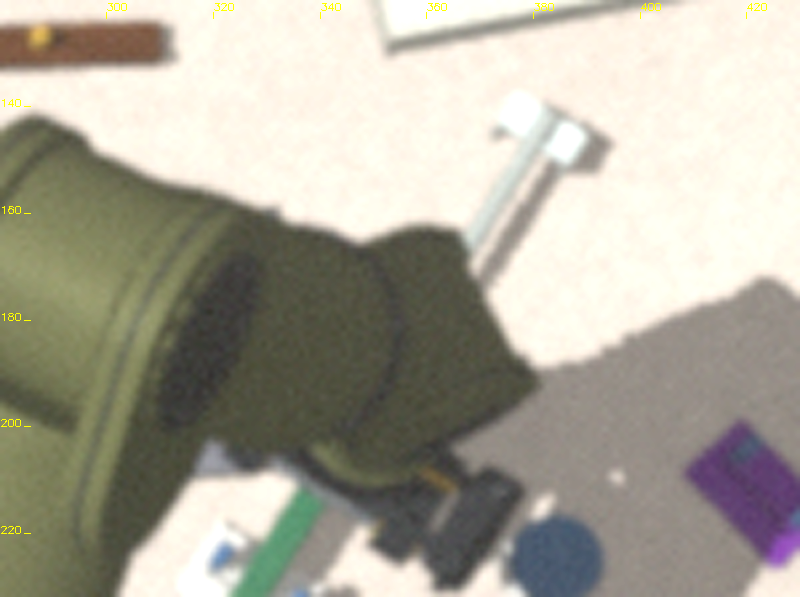

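Request:
send_rows:
  commands: [0, 0, 0, 0, 0, 0, 1, 0, 0, 0, 0, 0, 0, 1, 0, 0, 0, 0, 0, 0, 1, 0, 0, 0, 0, 0, 0, 1, 0, 0, 0, 0, 0, 0, 1, 0, 0, 0, 0, 0, 0, 1, 0, 0, 0, 0, 0, 0, 1, 0, 0, 0, 0, 0, 0, 1]
  newtons: 60

```text
clock: 17.65
tool_pos: [0.4587, -0.3886, 0.0223]
eef_rot: [0.668, -0.232, -0.668, -0.232]
contact_force: [-0.1, -0.1, -0.0]
opening: 0.222
```

```bash
python3 - <<'E'
from h import *
go([.4576,-.388,.021],.901)
E
```

```text
turns [array([-1.000e-03,  0.000e+00,  1.999e+00]), array([ 0.   ,  0.001, -0.001])]
shift units [-0.004  0.003 -0.005] pos [ 0.4587 -0.3886  0.0223] F [-0.1 -0.1 -0. ] open 0.222 t 17.65 axes
 [[ 0.001 -0.619 -0.785]
 [-0.    -0.785  0.619]
 [-1.    -0.    -0.001]]
```

Request:
send_rows:
  commands: [0, 0, 0.05, 0, 0, 0, 1, 0, 0, 0.1, 0, 0, 0, 1, 0, 0, 0.15, 0, 0, 0, 1, 0, 0, 0.15, 0, 0, 0, 1, 0, 0, 0.15, 0, 0, 0, 1, 0, 0, 0, 0, 0, 0, 1]

```text
clock: 18.25
tool_pos: [0.4556, -0.3871, 0.1792]
eef_rot: [-0.666, 0.232, 0.669, 0.233]
contact_force: [-0.0, -0.4, -1.4]
opening: 0.217
```

```bash
python3 - <<'E'
from h import *
go([.45,-.30,.30],.901)
s=snap("scene");cv2.imwrite("pics/s8.png",cv2.convertScaleAbs(s["image"],alpha=1.5))
s=snap("top");print("pot",onz(s,(208,122),.2), onz(s,(254,125),.085))
crop(s,270,110,450,245,"t8")
E
```

```text
turns [array([-0.003,  0.003, -2.   ]), array([-0.002, -0.002,  0.   ])]
shift units [-0.022  0.348  0.483] pos [ 0.4556 -0.3871  0.1792] F [-0.  -0.4 -1.4] open 0.217 t 18.25 axes
 [[-0.003 -0.621 -0.783]
 [ 0.003 -0.783  0.621]
 [-1.    -0.     0.004]]
pot [ 0.7189656  -0.01320622  0.2       ] [ 0.74197046 -0.14284347  0.085     ]
```

View pics/s8.png

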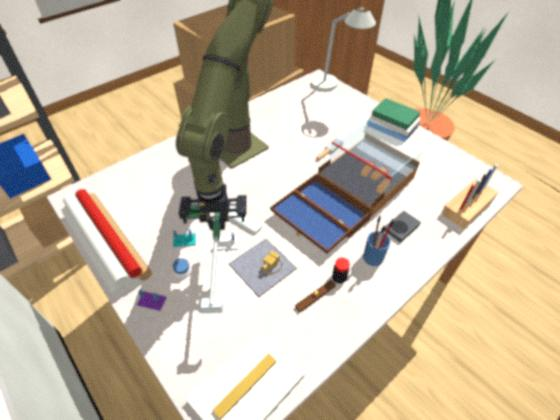

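View pics/t8.png

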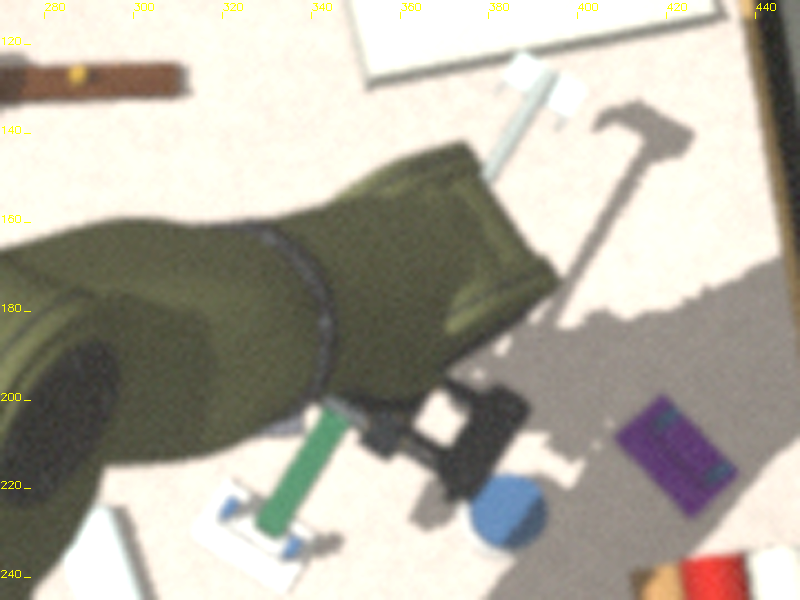

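```bash
python3 - <<'E'
from h import *
s=snap("top")
P,Q,_=tool();print(P)
f=np.array([.783,-.621,0])
for dz in(-.02,-.01,0,.01): print(dz,proj(s,P+.254*f+[0,0,.017+dz]))
S=snap("scene")
for dz in(-.02,-.01,0,.01): print(dz,proj(S,P+.254*f+[0,0,.017+dz]))
crop(S,170,250,250,310,"s8")
E
```

```text
[ 0.45369321 -0.38366047  0.17353418]
-0.02 [390.63836773 131.06599037]
-0.01 [391.41698301 129.85903326]
0 [392.2063362  128.63539686]
0.01 [393.00665022 127.39473423]
-0.02 [211.72733545 305.39129698]
-0.01 [211.1954621  303.58460273]
0 [210.65537984 301.7490605 ]
0.01 [210.1069019  299.88399045]
```

View pics/s8.png

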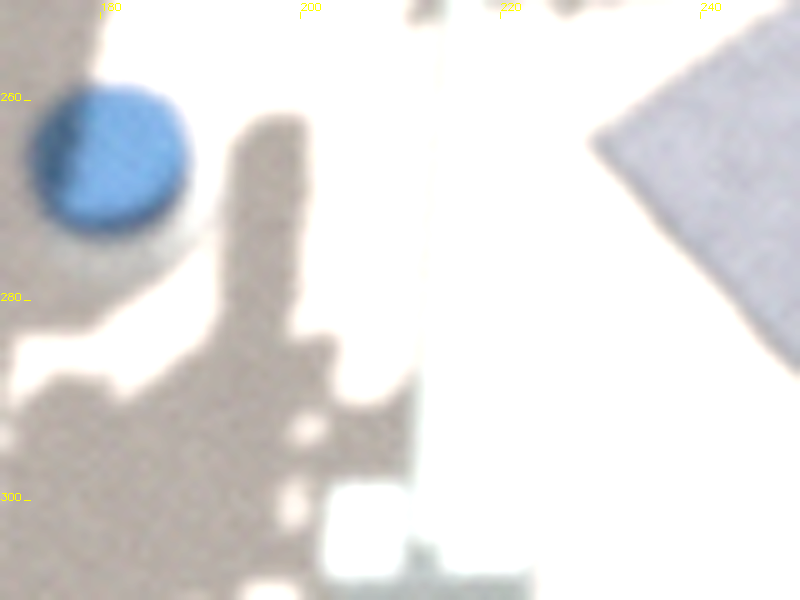

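Request:
send_rows:
  commands: [0, 0.02, 0.15, 0, 0, 0.05, 1, 0, 0.03, 0.15, 0, 0, 0.09, 1, 0, 0.04, 0.15, 0, 0, 0.092, 1, 0, 0.04, 0.08, 0, 0, 0.092, 1, 0, 0.04, 0, 0, 0, 0.092, 1, 0, 0.04, 0, 0, 0, 0.092, 1, 0, 0.04, 0, 0, 0, 0.092, 1, 0, 0.04, 0, 0, 0, 0.092, 1, 0, 0.04, 0, 0, 0, 0.092, 1, 0, 0.04, 0, 0, 0, 0.092, 1, 0, 0.04, 0, 0, 0, 0.092, 1, 0, 0.04, 0, 0, 0, 0.092, 1]

```text
clock: 19.65
tool_pos: [0.4437, -0.2602, 0.2896]
eef_rot: [-0.593, -0.354, 0.629, -0.357]
contact_force: [-0.2, 0.3, -3.1]
opening: 0.222
```

```bash
python3 - <<'E'
from h import *
go([.52,-.17,.30],.07)
E
```

```text
turns [array([ 0.026, -0.02 ,  0.373]), array([-0.026, -0.034, -1.627])]
shift units [0.305 0.361 0.042] pos [ 0.4437 -0.2602  0.2896] F [-0.2  0.3 -3.1] open 0.222 t 19.65 axes
 [[-0.041  0.869 -0.492]
 [-0.029 -0.493 -0.869]
 [-0.999 -0.022  0.046]]
```

Request:
send_rows:
  commands: [0.08, 0.08, 0, 0.006, -0.005, 0.09, 1, 0.08, 0.08, 0, 0.006, -0.005, 0.09, 1, 0.08, 0.08, 0, 0.006, -0.005, 0.09, 1, 0.08, 0.08, 0, 0.006, -0.005, 0.09, 1, 0.03, 0.03, 0, 0, 0, 0.03, 1, 0, 0, 0, 0, 0, 0, 1]

```text
clock: 20.25
tool_pos: [0.5276, -0.1665, 0.2804]
eef_rot: [0.465, 0.535, -0.472, 0.524]
contact_force: [-0.8, -1.0, -0.8]
opening: 0.221
```

```bash
cat > rack.py <<'E'
from h import *
O=np.array([.520,.120,0]);A0=.07
EX=np.array([np.cos(A0),np.sin(A0),0]);EY=np.array([-EX[1],EX[0],0])
def w(xr,yr,z): return O+xr*EX+yr*EY+[0,0,z]
def rk(p): d=np.array(p)-O;return np.array([d@EX,d@EY,d[2]])
def gr(xr,yr,z):
    "hand target in rack frame"
    P,Q,s=tool();print("now rack xyz",np.round(rk(P),4));go(w(xr,yr,z),A0)
E
python3 - <<'E'
from rack import *
gr(-.003,-.29,.20)
s=snap("scene");cv2.imwrite("pics/s9.png",cv2.convertScaleAbs(s["image"],alpha=1.5))
s=snap("top");crop(s,50,110,330,320,"t9")
E
```

```text
now rack xyz [-0.0125 -0.2864  0.2804]
turns [array([-0.002, -0.011, -0.034]), array([ 0.018, -0.003,  1.966])]
shift units [ 0.039 -0.012 -0.322] pos [ 0.5276 -0.1665  0.2804] F [-0.8 -1.  -0.8] open 0.221 t 20.25 axes
 [[-0.018  0.992  0.123]
 [ 0.003  0.123 -0.992]
 [-1.    -0.018 -0.005]]
```

View pics/s9.png

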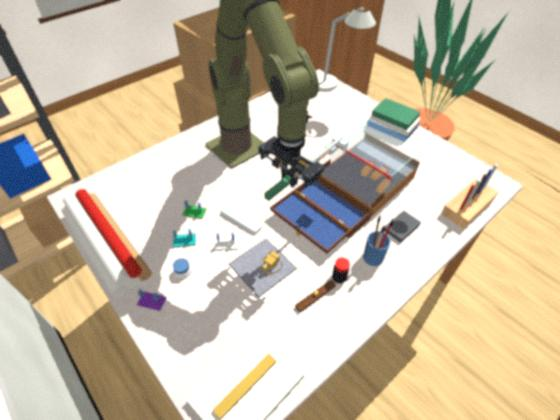

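View pics/t9.png

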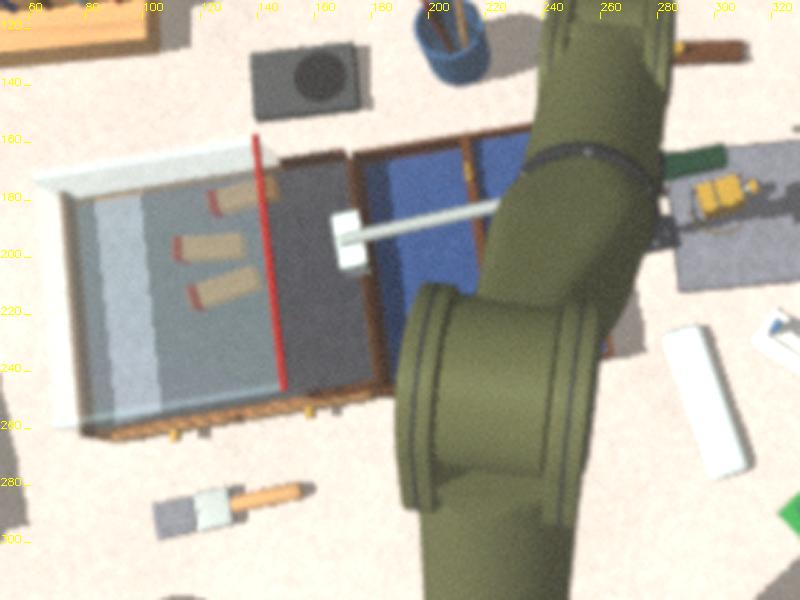

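```bash
cat >> rack.py <<'E'
def hood(s,P,Q,dz=0,L=.254):
    f=-Q.as_matrix()[:,2]; u=-Q.as_matrix()[:,0]
    return proj(s,P+L*f+(.017+dz)*u)
E
python3 - <<'E'
from rack import *
s=snap("top");P,Q,_=tool()
for dz in(-.02,0,.02):print(hood(s,P,Q,dz))
print(hood(s,P,Q,0,.244))
crop(s,130,170,210,230,"t9")
gr(-.003,-.29,.20)
E
```

```text
[172.5975191  193.87287399]
[170.97202536 191.98987861]
[169.29567673 190.04786532]
[174.78074303 191.19949795]
now rack xyz [-0.014  -0.2888  0.2811]
turns [array([-0.001, -0.012, -0.031]), array([ 1.800e-02, -1.000e-03,  1.969e+00])]
shift units [ 0.044 -0.002 -0.324] pos [ 0.5262 -0.169   0.2811] F [ 0.3  0.5 -1.7] open 0.222 t 20.4 axes
 [[-0.018  0.993  0.118]
 [ 0.001  0.118 -0.993]
 [-1.    -0.018 -0.003]]
```

View pics/t9.png

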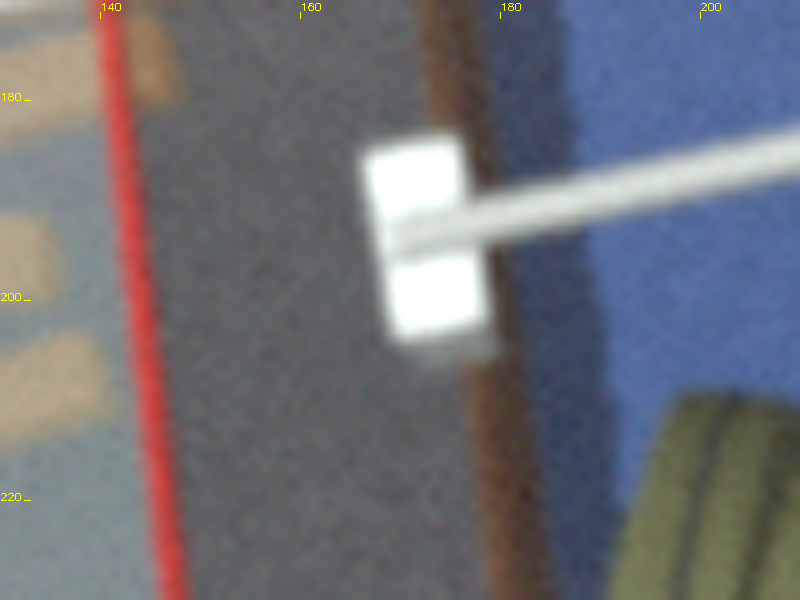

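```bash
python3 - <<'E'
from rack import *
s=snap("scene");P,Q,_=tool()
for dz in(-.02,0,.02):print(hood(s,P,Q,dz))
crop(s,280,110,380,185,"s9")
E
```

```text
[339.30550013 143.2016295 ]
[340.09950075 138.40792681]
[340.91180391 133.49839559]
```

View pics/s9.png

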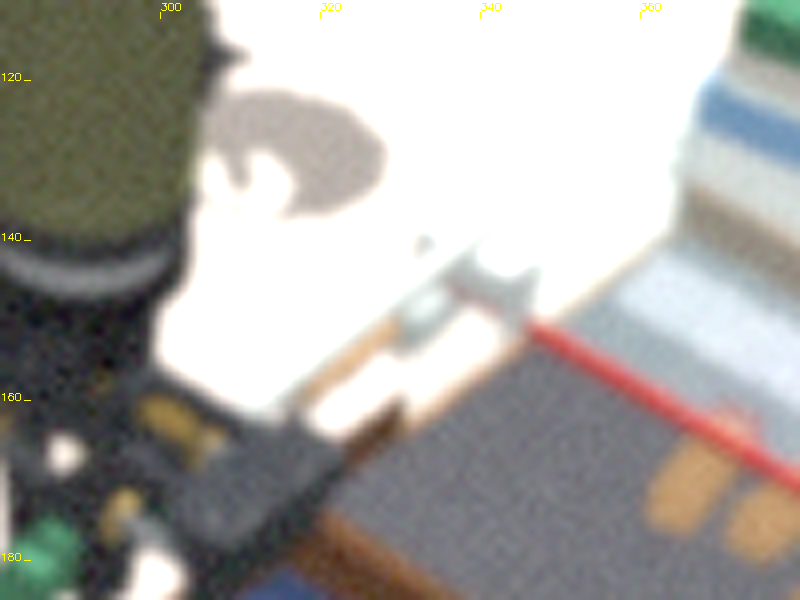

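```bash
python3 - <<'E'
from rack import *
s=snap("scene");c=s["image"][120:165,310:370];c=cv2.resize(c,None,fx=13,fy=13,interpolation=cv2.INTER_CUBIC).astype(float)
c=np.clip((c-100)*2.2,0,255).astype(np.uint8);cv2.imwrite("pics/s9b.png",c)
E
```

```text
(no output)
```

View pics/s9b.png

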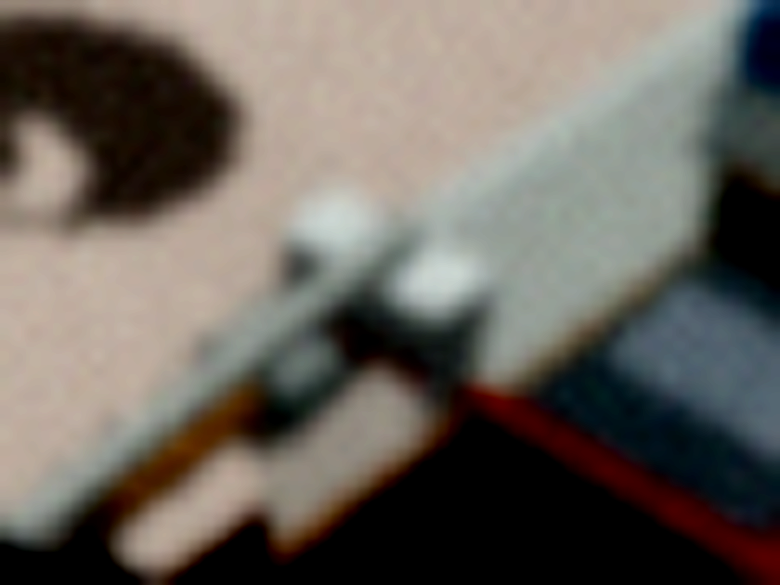

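```bash
python3 - <<'E'
from rack import *
s=snap("scene");t=snap("top");P,Q,_=tool()
def tri(a,b):
    o1,v1=ray(s,a);o2,v2=ray(t,b);v1/=np.linalg.norm(v1);v2/=np.linalg.norm(v2)
    k=np.linalg.lstsq(np.c_[v1,-v2],o2-o1,rcond=None)[0];p,q=o1+k[0]*v1,o2+k[1]*v2;return (p+q)/2,np.linalg.norm(p-q)
p,e=tri((339.8,139.0),(172.7,193.7));f=-Q.as_matrix()[:,2]
print(p,e,P,(p-P)@f,p[2]-P[2],(p-P)@Q.as_matrix()[:,1])
E
```

```text
[0.49397866 0.08158214 0.29495139] 0.004700307932720018 [ 0.5268713  -0.16876578  0.28185328] 0.2525166775406041 0.013098109327694007 -0.002940362649453116
```

```bash
python3 - <<'E'
from rack import *
gr(-.006,-.29,.12)
E
```

```text
now rack xyz [-0.0133 -0.2885  0.2819]
turns [array([-0.001, -0.01 , -0.032]), array([ 1.600e-02, -1.000e-03,  1.968e+00])]
shift units [ 0.03  -0.004 -0.647] pos [ 0.5269 -0.1688  0.2819] F [-0.3  0.2 -1.2] open 0.219 t 20.6 axes
 [[-0.016  0.993  0.119]
 [ 0.001  0.12  -0.993]
 [-1.    -0.016 -0.003]]
```

Request:
send_rows:
  commands: [0.015, -0.002, -0.1, 0.004, -0.005, -0.016, 1, 0.015, -0.002, -0.13, 0.004, -0.005, -0.016, 1, 0, 0, -0.13, 0, 0, 0, 1, 0, 0, -0.13, 0, 0, 0, 1, 0, 0, -0.1, 0, 0, 0, 1, 0, 0, 0, 0, 0, 0, 1]

```text
clock: 21.2
tool_pos: [0.5351, -0.1741, 0.1331]
eef_rot: [0.489, 0.514, -0.481, 0.515]
contact_force: [-0.2, 0.3, -0.5]
opening: 0.219
```

```bash
python3 - <<'E'
from rack import *
gr(-.006,-.06,.118)
s=snap("scene");crop(s,260,110,420,230,"s10")
s=snap("top");crop(s,50,140,250,290,"t10")
E
```

```text
now rack xyz [-0.0055 -0.2945  0.1331]
turns [array([-0.006,  0.006,  0.007]), array([ 0.009,  0.009, -1.993])]
shift units [-0.068  0.935 -0.06 ] pos [ 0.5351 -0.1741  0.1331] F [-0.2  0.3 -0.5] open 0.219 t 21.2 axes
 [[ 0.009  0.998  0.059]
 [ 0.009  0.059 -0.998]
 [-1.     0.009 -0.008]]
```

View pics/s10.png

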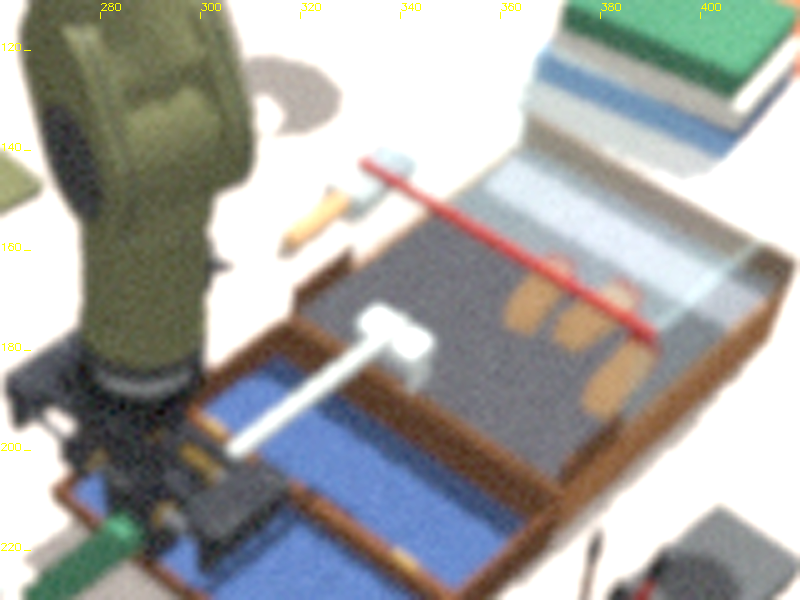

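View pics/t10.png

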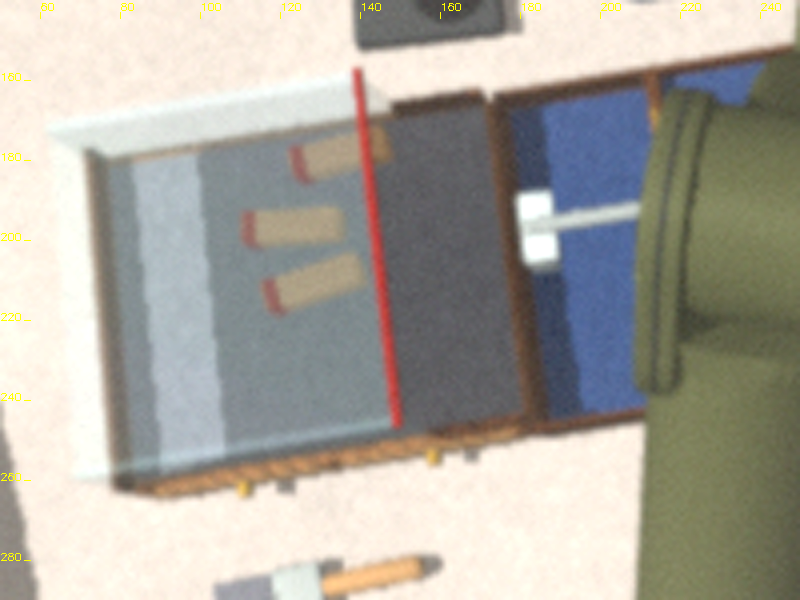

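```bash
cat >> rack.py <<'E'
def tri(s,a,t,b):
    o1,v1=ray(s,a);o2,v2=ray(t,b);v1=v1/np.linalg.norm(v1);v2=v2/np.linalg.norm(v2)
    k=np.linalg.lstsq(np.c_[v1,-v2],o2-o1,rcond=None)[0];p,q=o1+k[0]*v1,o2+k[1]*v2;return (p+q)/2,np.linalg.norm(p-q)
E
python3 - <<'E'
from rack import *
s=snap("scene");t=snap("top");P,Q,_=tool()
p,e=tri(s,(338.8,175.6),t,(184.3,196.8));f=-Q.as_matrix()[:,2]
print(p,e,"L",(p-P)@f,"dz",p[2]-P[2],"side",(p-P)@Q.as_matrix()[:,1],"rack",rk(p), rk(P))
E
```

```text
[0.5176036  0.07674868 0.15087837] 0.003860995844690273 L 0.2522945063322373 dz 0.013625725083869278 side -0.005817165886238813 rack [-0.00541566 -0.04297778  0.15087837] [-0.00205026 -0.29524716  0.13725265]
```

Request:
send_rows:
  commands: [-0.01, 0.02, -0.09, 0, 0.006, 0.007, 1, 0, 0, 0, 0, 0, 0, 1, 0, 0, 0, 0, 0, 0, 1]

```text
clock: 21.7
tool_pos: [0.5399, -0.1711, 0.1197]
eef_rot: [0.488, 0.513, -0.477, 0.521]
contact_force: [0.4, -0.7, -1.3]
opening: 0.219
```

```bash
python3 - <<'E'
from rack import *
gr(-.006,-.06,.118)
E
```

```text
now rack xyz [-0.0005 -0.2917  0.1197]
turns [array([-0.003,  0.011,  0.   ]), array([ 0.018,  0.004, -2.   ])]
shift units [-0.087  0.923 -0.007] pos [ 0.5399 -0.1711  0.1197] F [ 0.4 -0.7 -1.3] open 0.219 t 21.7 axes
 [[ 0.018  0.997  0.069]
 [ 0.004  0.069 -0.998]
 [-1.     0.018 -0.003]]
```

Request:
send_rows:
  commands: [-0.02, 0.14, -0.004, 0, 0.008, 0, 1, -0.015, 0.15, -0.002, 0, 0.003, 0, 1, -0.015, 0.15, 0, 0, 0, 0, 1]

```text
clock: 22.0
tool_pos: [0.5304, -0.068, 0.123]
eef_rot: [0.488, 0.51, -0.484, 0.517]
contact_force: [-0.3, 0.2, -3.0]
opening: 0.218
```

```bash
python3 - <<'E'
from rack import *
gr(-.006,-.06,.118)
s=snap("scene");crop(s,260,110,420,230,"s11")
E
```

```text
now rack xyz [-0.0028 -0.1883  0.123 ]
turns [array([0.002, 0.007, 0.01 ]), array([ 0.011, -0.003, -1.99 ])]
shift units [-0.049  0.511 -0.02 ] pos [ 0.5304 -0.068   0.123 ] F [-0.3  0.2 -3. ] open 0.218 t 22.0 axes
 [[ 0.011  0.998  0.054]
 [-0.003  0.054 -0.999]
 [-1.     0.011  0.004]]
```

View pics/s11.png

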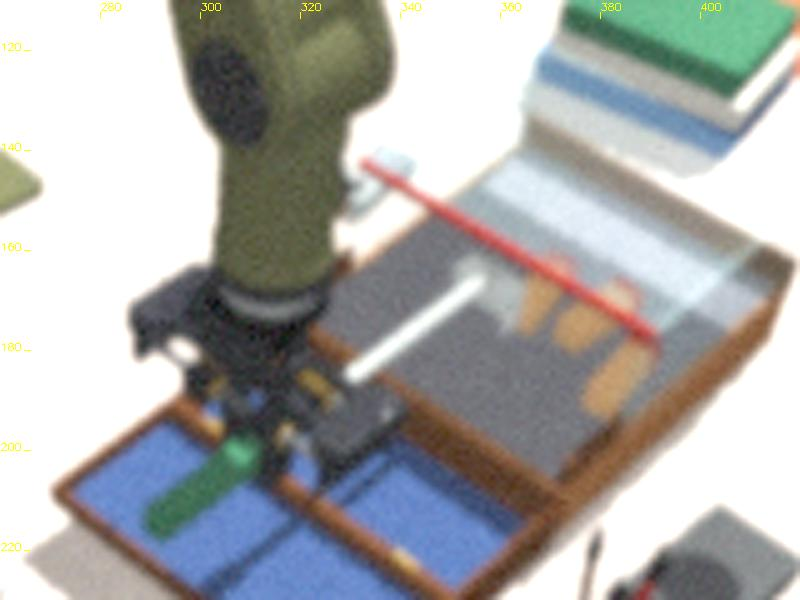

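Request:
send_rows:
  commands: [-0.016, 0.15, -0.02, 0, 0.007, 0.01, 1, -0.015, 0.15, -0.01, 0, 0.002, 0, 1, -0.012, 0.15, -0.01, 0, 0, 0, 1, -0.006, 0.08, -0.006, 0, 0, 0, 1]

```text
clock: 22.45
tool_pos: [0.5217, 0.0773, 0.1175]
eef_rot: [0.484, 0.518, -0.477, 0.52]
contact_force: [-0.1, 0.2, -1.8]
opening: 0.217
```

```bash
python3 - <<'E'
from rack import *
gr(-.006,-.06,.09)
s=snap("scene");crop(s,290,110,410,200,"s11")
s=snap("top");crop(s,60,150,200,255,"t11")
E
```

```text
now rack xyz [-0.0013 -0.0427  0.1175]
turns [array([-0.003,  0.005, -0.004]), array([-0.008, -0.005,  1.996])]
shift units [-0.014 -0.07  -0.11 ] pos [0.5217 0.0773 0.1175] F [-0.1  0.2 -1.8] open 0.217 t 22.45 axes
 [[ 0.008  0.997  0.077]
 [ 0.005  0.077 -0.997]
 [-1.     0.008 -0.004]]
```

View pics/s11.png

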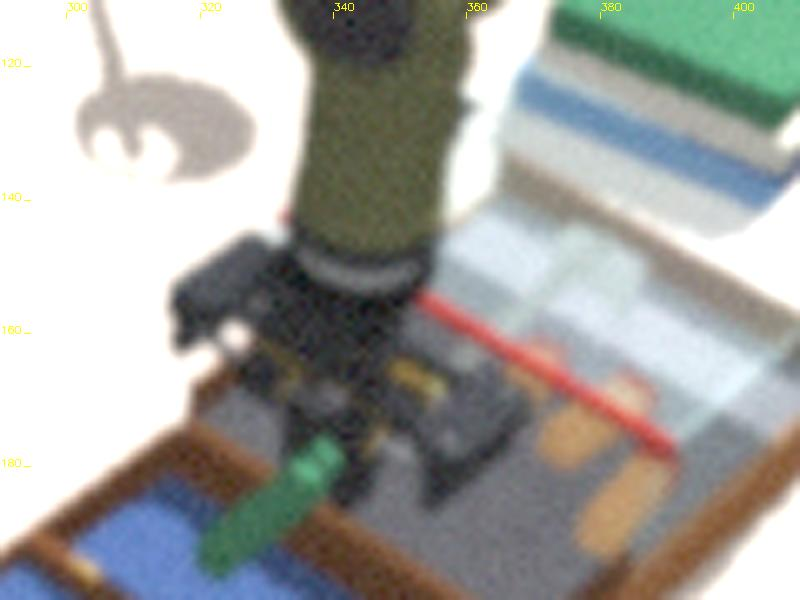

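View pics/t11.png

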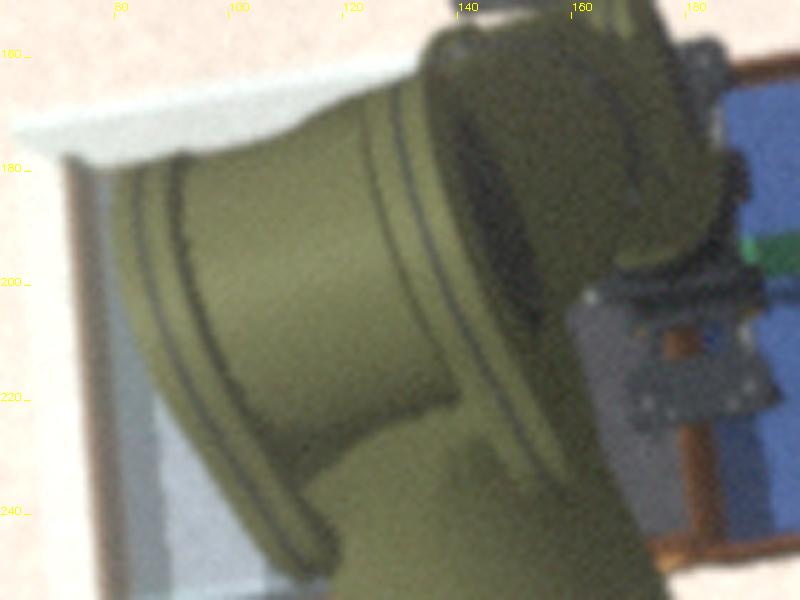

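Request:
send_rows:
  commands: [-0.006, -0.01, -0.08, 0, 0.005, 0, 1, -0.004, 0, -0.05, 0, 0, 0, 1, 0, 0, -0.01, 0, 0, 0, 1]

```text
clock: 22.85
tool_pos: [0.5224, 0.0726, 0.0848]
eef_rot: [0.483, 0.518, -0.478, 0.519]
contact_force: [-1.0, 0.1, -1.0]
opening: 0.221
```

```bash
python3 - <<'E'
from rack import *
gr(-.006,-.29,.084)
s=snap("scene");crop(s,290,110,410,200,"s11")
E
```

```text
now rack xyz [-0.0009 -0.0475  0.0848]
turns [array([-0.003,  0.004, -0.004]), array([-0.007, -0.005,  1.996])]
shift units [ 0.048 -0.969 -0.003] pos [0.5224 0.0726 0.0848] F [-1.   0.1 -1. ] open 0.221 t 22.85 axes
 [[ 0.007  0.997  0.077]
 [ 0.005  0.077 -0.997]
 [-1.     0.007 -0.004]]
```

View pics/s11.png

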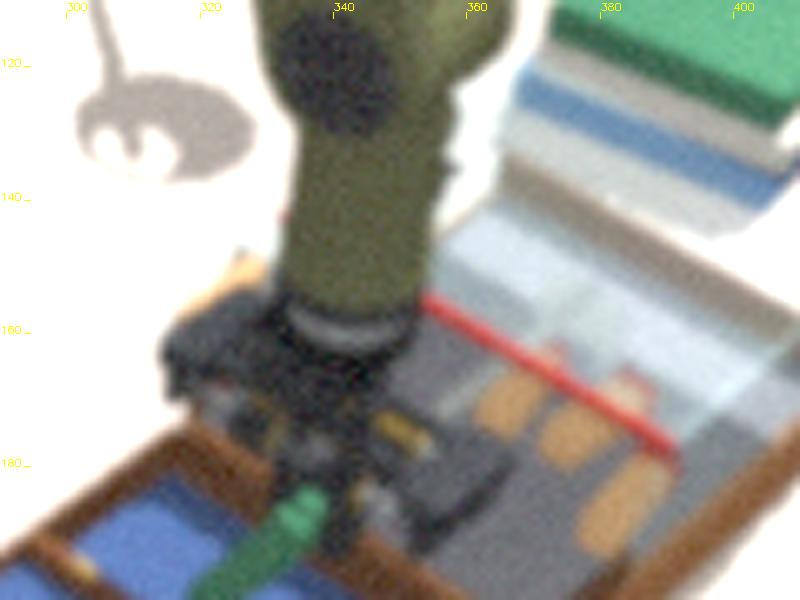

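Request:
send_rows:
  commands: [0.002, -0.05, -0.008, 0, 0.004, 0, 1, 0.003, -0.08, -0.006, 0, 0, 0, 1, 0.004, -0.1, -0.005, 0, 0, 0, 1, 0.004, -0.1, -0.005, 0, 0, 0, 1]

```text
clock: 23.3
tool_pos: [0.5276, -0.0129, 0.0806]
eef_rot: [0.482, 0.52, -0.477, 0.519]
contact_force: [0.1, 0.5, -0.8]
opening: 0.22
```

```bash
python3 - <<'E'
from rack import *
gr(-.006,-.29,.084)
s=snap("scene");crop(s,290,110,410,200,"s11")
E
```

```text
now rack xyz [-0.0017 -0.1331  0.0806]
turns [array([-0.004,  0.003, -0.006]), array([-0.004, -0.006,  1.994])]
shift units [ 0.027 -0.627  0.014] pos [ 0.5276 -0.0129  0.0806] F [ 0.1  0.5 -0.8] open 0.22 t 23.3 axes
 [[ 0.004  0.997  0.08 ]
 [ 0.006  0.08  -0.997]
 [-1.     0.004 -0.006]]
```

View pics/s11.png

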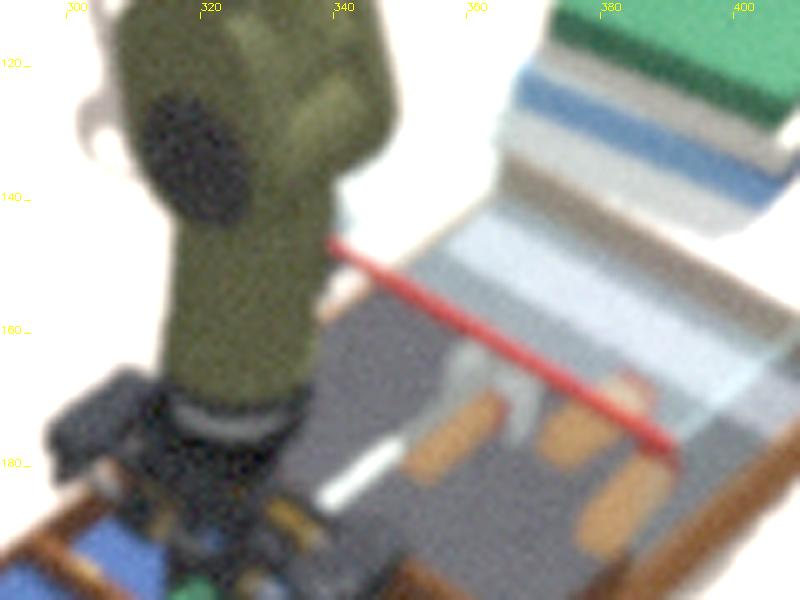

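Request:
send_rows:
  commands: [0.004, -0.1, 0, 0, 0.003, 0, 1, 0.004, -0.1, 0, 0, 0, 0, 1, 0.004, -0.1, 0, 0, 0, 0, 1, 0.004, -0.1, 0, 0, 0, 0, 1]

```text
clock: 23.75
tool_pos: [0.5317, -0.1265, 0.0825]
eef_rot: [0.482, 0.517, -0.482, 0.517]
contact_force: [1.0, 1.2, -0.8]
opening: 0.218
```

```bash
python3 - <<'E'
from rack import *
gr(-.006,-.29,.084)
s=snap("scene");crop(s,290,110,410,200,"s11")
E
```

```text
now rack xyz [-0.0055 -0.2467  0.0825]
turns [array([-0.   ,  0.001,  0.   ]), array([ 1.e-03,  0.e+00, -2.e+00])]
shift units [ 0.01  -0.173  0.006] pos [ 0.5317 -0.1265  0.0825] F [ 1.   1.2 -0.8] open 0.218 t 23.75 axes
 [[ 0.001  0.998  0.07 ]
 [ 0.     0.07  -0.998]
 [-1.     0.001 -0.   ]]
```

View pics/s11.png

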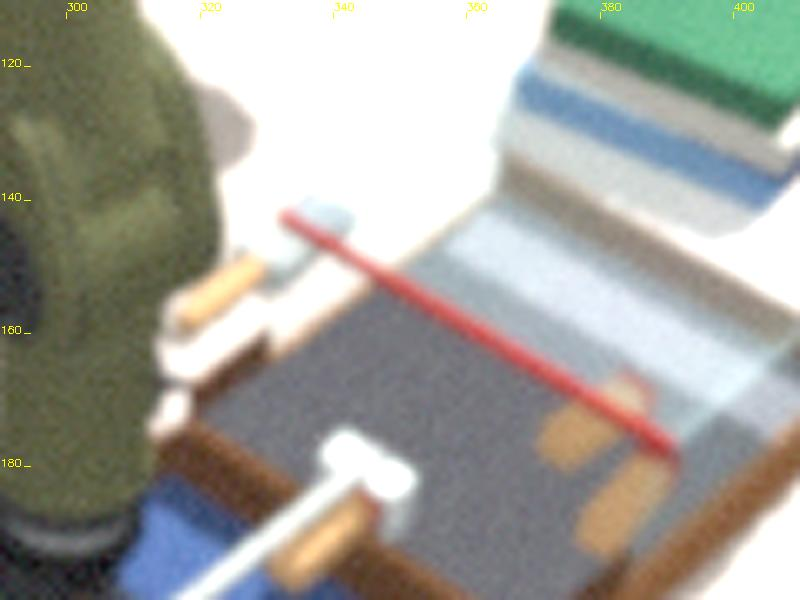

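Request:
send_rows:
  commands: [0.004, -0.1, 0, 0, 0, 0, 1, 0.004, -0.1, 0, 0, 0, 0, 1, 0.003, -0.06, 0.004, 0, 0, 0, 1, 0, 0, 0, 0, 0, 0, 1]

```text
clock: 24.2
tool_pos: [0.5326, -0.208, 0.0855]
eef_rot: [0.485, 0.51, -0.488, 0.516]
contact_force: [-0.0, -0.6, -1.5]
opening: 0.223
```

```bash
python3 - <<'E'
from rack import *
gr(-.006,-.29,.084)
s=snap("scene");crop(s,260,120,400,225,"s11")
s=snap("top");crop(s,50,140,250,290,"t11")
E
```

```text
now rack xyz [-0.0103 -0.3281  0.0855]
turns [array([0.006, 0.002, 0.011]), array([ 0.003, -0.01 , -1.989])]
shift units [ 0.007  0.153 -0.006] pos [ 0.5326 -0.208   0.0855] F [-0.  -0.6 -1.5] open 0.223 t 24.2 axes
 [[ 0.002  0.999  0.053]
 [-0.01   0.053 -0.999]
 [-1.     0.002  0.01 ]]
```

View pics/s11.png

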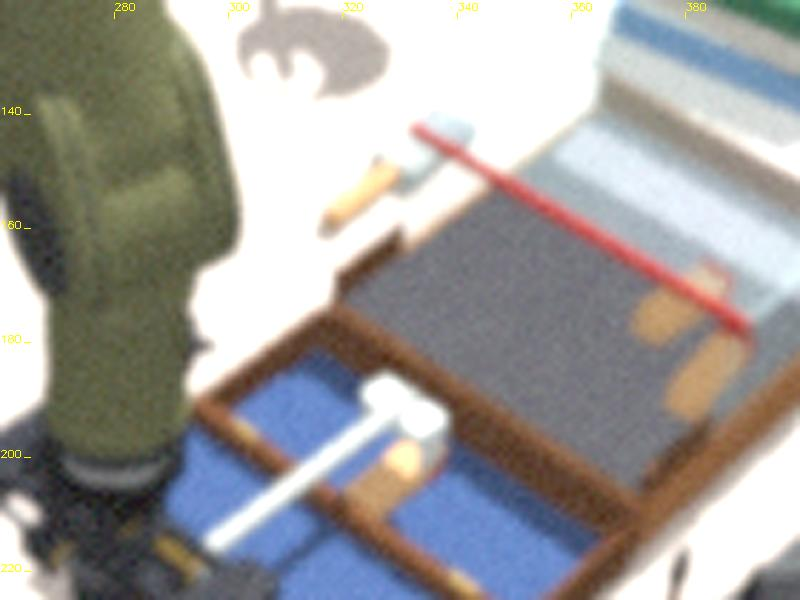

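View pics/t11.png

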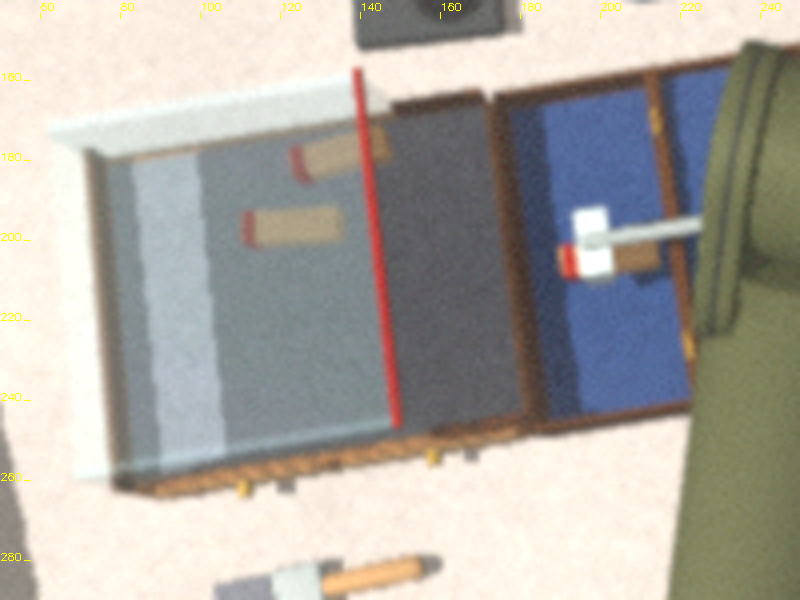

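Request:
send_rows:
  commands: [0, 0, 0.06, 0, 0, 0, 1, 0, 0.02, 0.1, 0, 0, 0, 1, 0.08, 0.05, 0.03, -0.003, 0, 0.008, 1, 0.08, 0.05, 0, -0.003, 0, 0.003, 1, 0, 0, 0, 0, 0, 0, 1]

```text
clock: 24.8
tool_pos: [0.5722, -0.1644, 0.1343]
eef_rot: [0.476, 0.518, -0.482, 0.522]
contact_force: [-0.9, 1.3, -1.6]
opening: 0.218
```

```bash
python3 - <<'E'
from rack import *
gr(.043,-.29,.118)
s=snap("scene");crop(s,260,120,400,225,"s12")
s=snap("top");crop(s,50,140,250,290,"t12")
E
```

```text
now rack xyz [ 0.0321 -0.2874  0.1343]
turns [array([ 0.007, -0.001, -0.008]), array([0.002, 0.01 , 1.992])]
shift units [ 0.044 -0.008 -0.065] pos [ 0.5722 -0.1644  0.1343] F [-0.9  1.3 -1.6] open 0.218 t 24.8 axes
 [[-0.002  0.997  0.083]
 [-0.01   0.083 -0.997]
 [-1.    -0.003  0.01 ]]
```

View pics/s12.png

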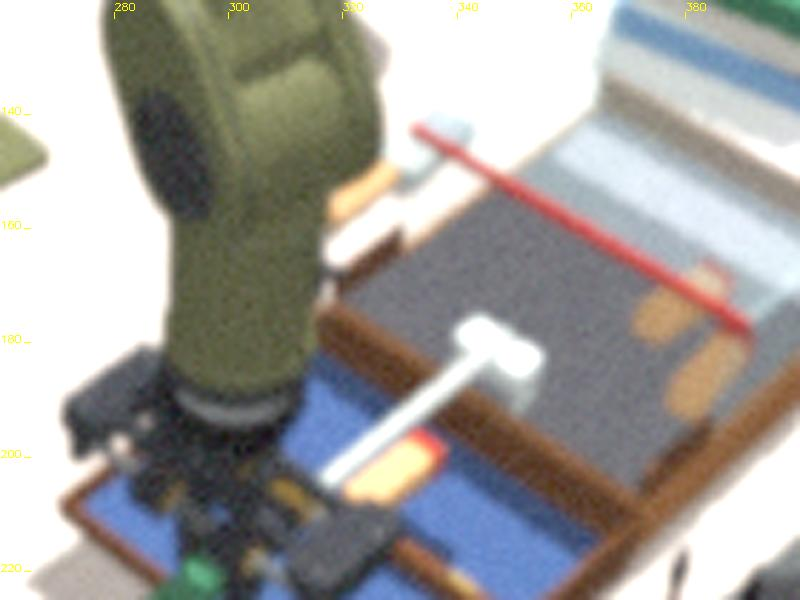

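View pics/t12.png

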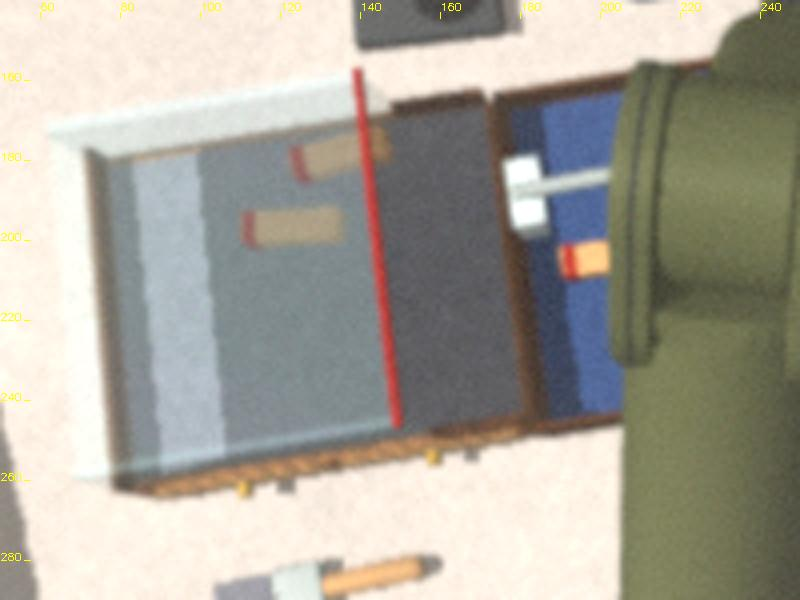

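Request:
send_rows:
  commands: [0.04, 0, -0.06, 0.004, 0, -0.008, 1, 0.008, 0, -0.02, 0, 0, 0, 1, 0, 0, 0, 0, 0, 0, 1]

```text
clock: 25.2
tool_pos: [0.5764, -0.1687, 0.1125]
eef_rot: [0.478, 0.518, -0.488, 0.514]
contact_force: [0.4, -0.1, -2.0]
opening: 0.218
```

```bash
python3 - <<'E'
from rack import *
gr(.045,-.033,.116)
E
```

```text
now rack xyz [ 0.0361 -0.292   0.1125]
turns [array([ 0.004, -0.008,  0.003]), array([-0.013, -0.007, -1.997])]
shift units [-0.037  1.036  0.014] pos [ 0.5764 -0.1687  0.1125] F [ 0.4 -0.1 -2. ] open 0.218 t 25.2 axes
 [[-0.013  0.998  0.066]
 [-0.007  0.065 -0.998]
 [-1.    -0.014  0.006]]
```

Request:
send_rows:
  commands: [0.02, 0.1, 0.02, 0.004, -0.006, 0.003, 1, 0.004, 0.15, 0.005, 0, -0.002, 0, 1, -0.006, 0.15, 0, 0, 0, 0, 1]

```text
clock: 25.5
tool_pos: [0.577, -0.0775, 0.1189]
eef_rot: [0.483, 0.513, -0.489, 0.514]
contact_force: [0.1, 0.3, -2.1]
opening: 0.221
```

```bash
python3 - <<'E'
from rack import *
gr(.045,-.033,.116)
E
```

```text
now rack xyz [ 0.043  -0.201   0.1189]
turns [array([ 0.005, -0.003,  0.01 ]), array([-0.004, -0.008, -1.99 ])]
shift units [-0.039  0.671 -0.012] pos [ 0.577  -0.0775  0.1189] F [ 0.1  0.3 -2.1] open 0.221 t 25.5 axes
 [[-0.004  0.998  0.055]
 [-0.008  0.055 -0.998]
 [-1.    -0.004  0.007]]
```

Request:
send_rows:
  commands: [-0.008, 0.15, -0.01, 0.004, -0.003, 0.01, 1, -0.008, 0.15, -0.006, 0, 0, 0, 1, -0.01, 0.15, -0.004, 0, 0, 0, 1, -0.008, 0.15, -0.004, 0, 0, 0, 1, 0, 0.02, 0, 0, 0, 0, 1]

```text
clock: 26.0
tool_pos: [0.5632, 0.0856, 0.1145]
eef_rot: [0.481, 0.519, -0.482, 0.517]
contact_force: [1.0, 0.6, -1.2]
opening: 0.223
```

```bash
python3 - <<'E'
from rack import *
gr(.045,-.033,.084)
s=snap("scene");crop(s,290,110,410,200,"s11")
E
```

```text
now rack xyz [ 0.0407 -0.0373  0.1145]
turns [array([-0.   , -0.002, -0.003]), array([ 0.003, -0.   ,  1.997])]
shift units [ 0.016  0.019 -0.122] pos [0.5632 0.0856 0.1145] F [ 1.   0.6 -1.2] open 0.223 t 26.0 axes
 [[-0.003  0.997  0.074]
 [ 0.     0.074 -0.997]
 [-1.    -0.002 -0.   ]]
```

View pics/s11.png

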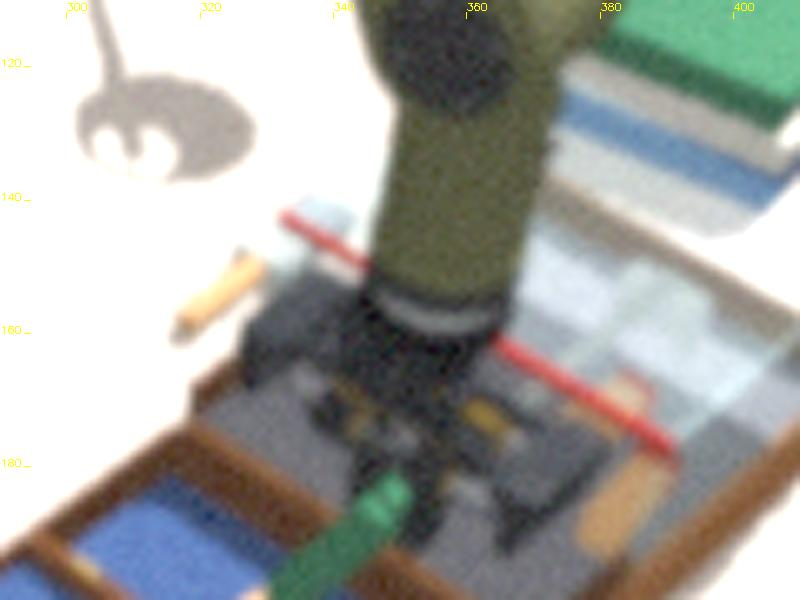

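Request:
send_rows:
  commands: [0.01, 0.01, -0.08, 0, 0, 0, 1, 0.004, 0, -0.06, 0, 0, 0, 1, 0, 0, -0.01, 0, 0, 0, 1]

```text
clock: 26.35
tool_pos: [0.5669, 0.0819, 0.0773]
eef_rot: [0.481, 0.516, -0.484, 0.518]
contact_force: [-0.5, 0.5, -1.2]
opening: 0.22
```

```bash
python3 - <<'E'
from rack import *
gr(.045,-.29,.082)
s=snap("scene");crop(s,290,110,410,200,"s11")
E
```

```text
now rack xyz [ 0.0441 -0.0412  0.0773]
turns [array([ 0.003, -0.001,  0.   ]), array([-1.e-03, -4.e-03, -2.e+00])]
shift units [ 0.073 -0.992  0.019] pos [0.5669 0.0819 0.0773] F [-0.5  0.5 -1.2] open 0.22 t 26.35 axes
 [[-0.001  0.998  0.069]
 [-0.004  0.069 -0.998]
 [-1.    -0.001  0.004]]
```

View pics/s11.png

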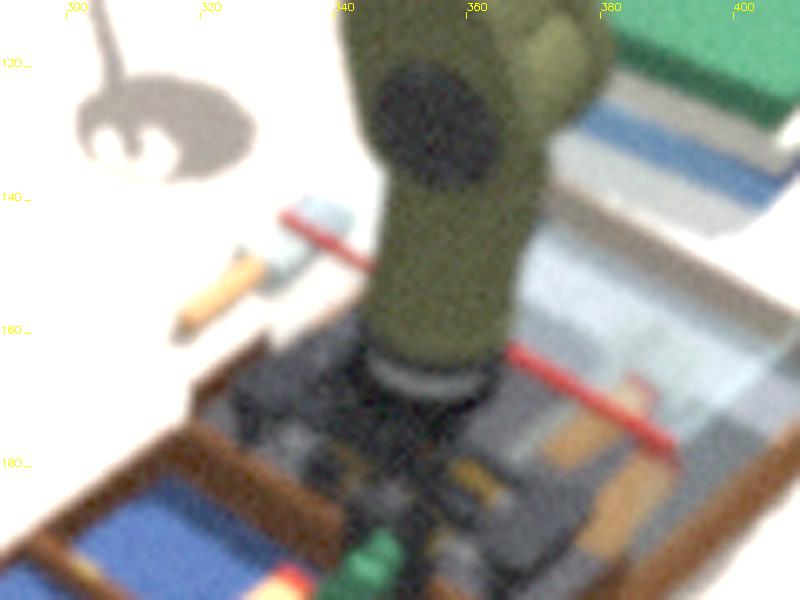

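Request:
send_rows:
  commands: [0.004, -0.05, 0.008, 0, 0, 0, 1, 0.006, -0.08, 0, 0, 0, 0, 1, 0.006, -0.1, 0, 0, 0, 0, 1, 0.006, -0.1, 0, 0, 0, 0, 1]

```text
clock: 26.8
tool_pos: [0.573, -0.004, 0.0819]
eef_rot: [0.481, 0.517, -0.482, 0.519]
contact_force: [0.3, 0.4, -1.1]
opening: 0.22
```

```bash
python3 - <<'E'
from rack import *
gr(.045,-.29,.082)
s=snap("scene");crop(s,290,110,410,200,"s11")
E
```

```text
now rack xyz [ 0.0442 -0.1274  0.0819]
turns [array([ 0.002,  0.001, -0.001]), array([-1.000e-03,  3.000e-03,  1.999e+00])]
shift units [ 0.049 -0.649  0.001] pos [ 0.573  -0.004   0.0819] F [ 0.3  0.4 -1.1] open 0.22 t 26.8 axes
 [[ 0.001  0.997  0.072]
 [-0.003  0.072 -0.997]
 [-1.     0.001  0.004]]
```

View pics/s11.png

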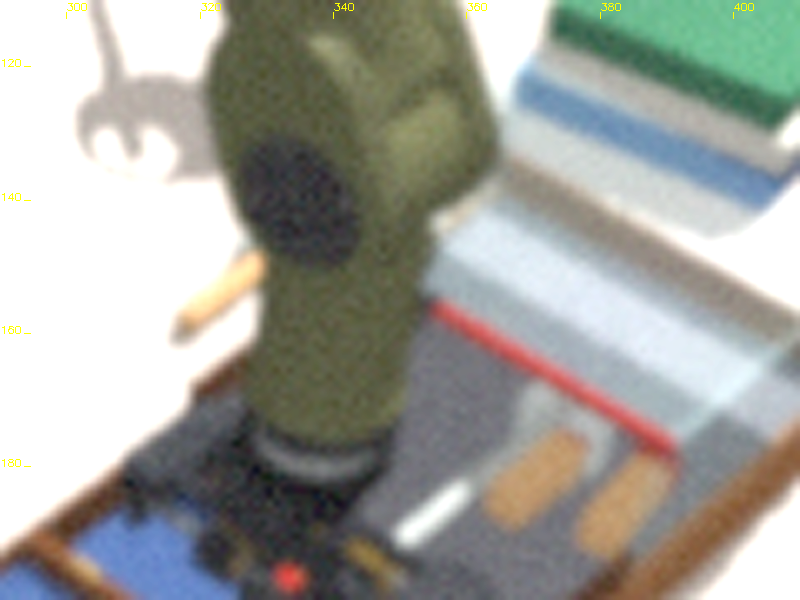

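Request:
send_rows:
  commands: [0.006, -0.1, 0, 0, 0, 0, 1, 0.006, -0.1, 0, 0, 0, 0, 1, 0.006, -0.1, 0, 0, 0, 0, 1, 0.006, -0.1, 0, 0, 0, 0, 1, 0.006, -0.1, 0, 0, 0, 0, 1, 0.006, -0.09, 0.002, 0, 0, 0, 1, 0, 0.02, 0.004, 0, 0, 0, 1]

```text
clock: 27.55
tool_pos: [0.5783, -0.1774, 0.0886]
eef_rot: [0.483, 0.506, -0.493, 0.517]
contact_force: [-0.3, 0.5, -0.8]
opening: 0.221
```

Request:
send_rows:
  commands: [0, 0, 0.06, 0, 0, 0, 1, 0, 0.02, 0.1, 0, 0, 0, 1, 0.08, 0.04, 0.03, 0, 0, 0, 1, 0.06, 0.04, 0, 0, 0, 0, 1, 0, 0, 0, 0, 0, 0, 1]

```text
clock: 28.05
tool_pos: [0.6095, -0.1579, 0.1405]
eef_rot: [0.484, 0.504, -0.497, 0.515]
contact_force: [-1.1, 0.4, -1.6]
opening: 0.218
```

```bash
python3 - <<'E'
from rack import *
gr(.087,-.29,.118)
s=snap("scene");crop(s,260,120,400,225,"s12")
s=snap("top");crop(s,50,140,250,290,"t12")
E
```

```text
now rack xyz [ 0.0699 -0.2835  0.1405]
turns [array([ 0.016, -0.001,  0.021]), array([-1.000e-03, -2.400e-02, -1.979e+00])]
shift units [ 0.07  -0.021 -0.09 ] pos [ 0.6095 -0.1579  0.1405] F [-1.1  0.4 -1.6] open 0.218 t 28.05 axes
 [[-0.001  0.999  0.038]
 [-0.024  0.038 -0.999]
 [-1.    -0.002  0.024]]
```

View pics/s12.png

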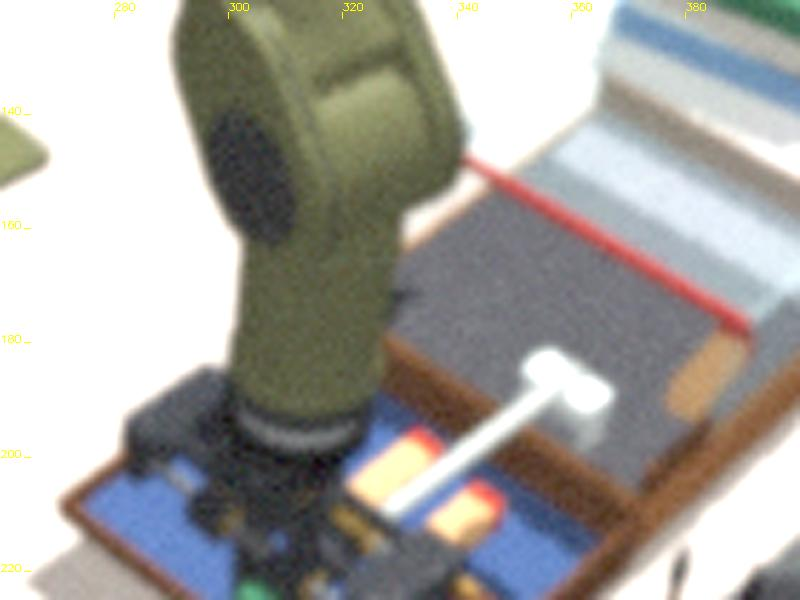

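View pics/t12.png

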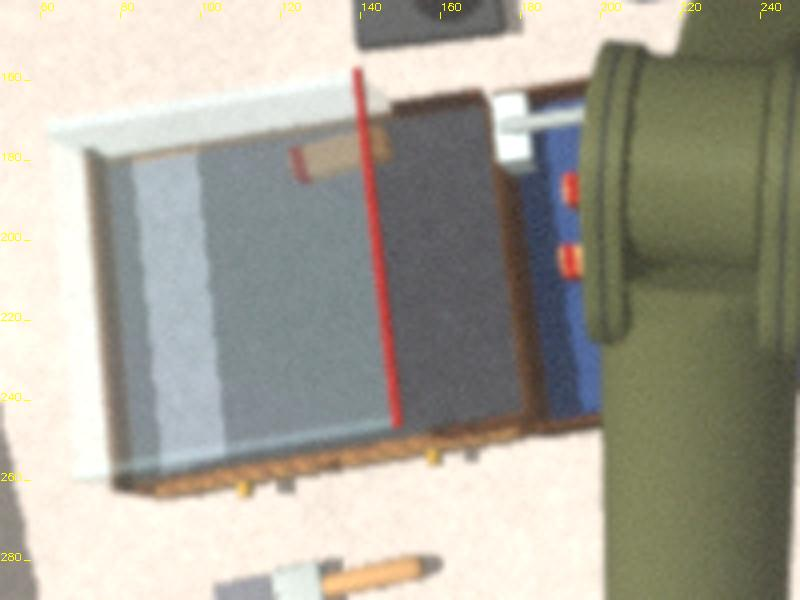

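```bash
python3 - <<'E'
from rack import *
s=snap("scene");t=snap("top");P,Q,_=tool()
p,e=tri(s,(359.2,186.7),t,(178.5,173.5));f=-Q.as_matrix()[:,2]
print(p,e,"L",(p-P)@f,"dz",p[2]-P[2],"side",(p-P)@Q.as_matrix()[:,1],"rack",rk(p), rk(P))
c=lambda u,v:(50+u/4,140+v/4)
for z in (.082,):
  b=[onz(t,c(*q),z) for q in [(294,147),(303,183),(390,160),(384,126)]]
  print([np.round(rk(q),3) for q in b])
print("inner wall near", [np.round(rk(onz(t,c(*q),.084)),3) for q in [(393,107),(480,95)]])
E
```

```text
[0.59412591 0.09443251 0.14179074] 0.010983543907948982 L 0.25525403497423876 dz 0.002542454424197038 side -0.0032541928633704822 rack [ 0.07215611 -0.03068945  0.14179074] [ 0.0662621  -0.28604611  0.13924828]
[array([0.104, 0.143, 0.082]), array([0.074, 0.139, 0.082]), array([0.081, 0.071, 0.082]), array([0.109, 0.073, 0.082])]
inner wall near [array([0.122, 0.064, 0.084]), array([ 0.121, -0.003,  0.084])]
```

Request:
send_rows:
  commands: [0.05, -0.01, -0.05, 0.016, -0.001, 0.02, 1, 0.035, -0.01, -0.04, 0.004, 0, 0.006, 1, 0, 0, 0, 0, 0, 0, 1]

```text
clock: 28.55
tool_pos: [0.6246, -0.168, 0.1153]
eef_rot: [0.48, 0.522, -0.482, 0.515]
contact_force: [-0.7, 0.5, -1.8]
opening: 0.219
```

```bash
python3 - <<'E'
from rack import *
gr(.093,-.29,.116)
s=snap("top");crop(s,130,130,230,205,"t12")
s=snap("scene");crop(s,300,130,420,220,"s12")
E
```

```text
now rack xyz [ 0.0842 -0.2946  0.1153]
turns [array([-0.003, -0.006, -0.002]), array([ 0.009, -0.005,  1.998])]
shift units [0.034 0.021 0.003] pos [ 0.6246 -0.168   0.1153] F [-0.7  0.5 -1.8] open 0.219 t 28.55 axes
 [[-0.009  0.997  0.074]
 [ 0.005  0.074 -0.997]
 [-1.    -0.009 -0.005]]
```

View pics/t12.png

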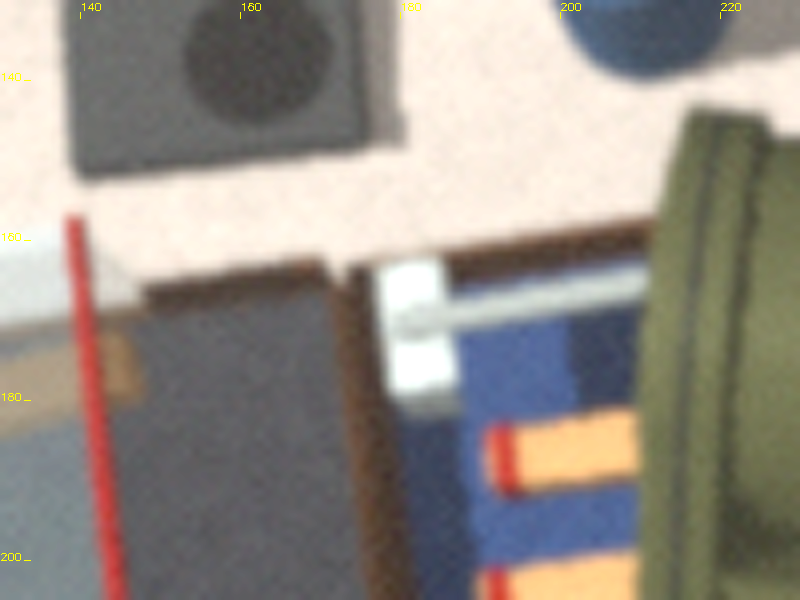

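View pics/s12.png

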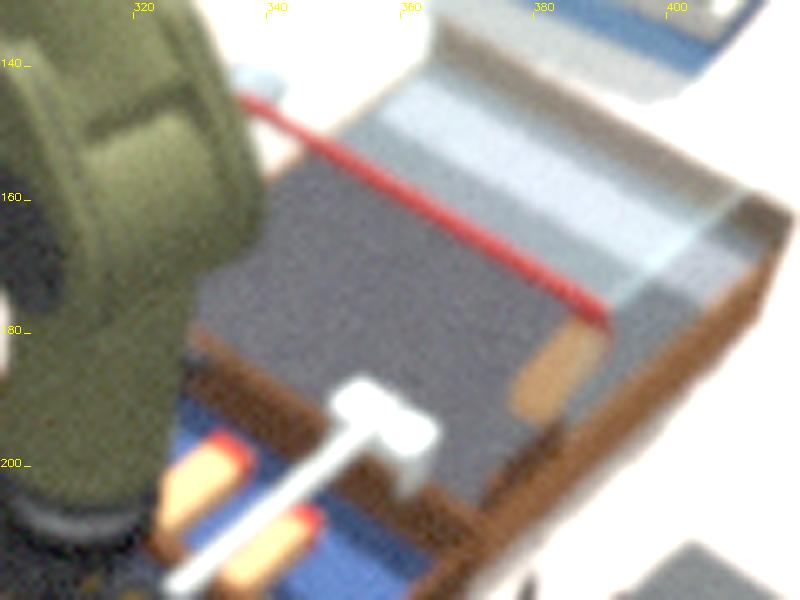

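```bash
python3 - <<'E'
from rack import *
s=snap("scene");t=snap("top");P,Q,_=tool()
p,e=tri(s,(357.9,191.8),t,(182.3,171.0));f=-Q.as_matrix()[:,2]
print(p,e,"L",(p-P)@f,"dz",p[2]-P[2],"side",(p-P)@Q.as_matrix()[:,1],"rack",rk(p), rk(P))
for x in (.085,.1): print(rk(onz(t,(182.3,171.0),.13)))
E
```

```text
[0.60258673 0.08328607 0.13132766] 0.007393993159894399 L 0.2512005804078292 dz 0.014208102053310787 side -0.0035596934303174163 rack [ 0.07981659 -0.04240037  0.13132766] [ 0.08460237 -0.29350877  0.11711956]
[ 0.07750397 -0.04496892  0.13      ]
[ 0.07750397 -0.04496892  0.13      ]
```

Request:
send_rows:
  commands: [0.03, 0.08, 0.006, 0, -0.006, 0, 1, 0, 0.15, 0, 0, 0, 0, 1, -0.005, 0.15, 0, 0, 0, 0, 1]

```text
clock: 29.05
tool_pos: [0.6304, -0.0786, 0.1202]
eef_rot: [0.484, 0.514, -0.484, 0.517]
contact_force: [0.2, 0.2, -1.4]
opening: 0.221
```

```bash
python3 - <<'E'
from rack import *
gr(.092,-.06,.116)
s=snap("scene");crop(s,300,130,420,220,"s12")
E
```

```text
now rack xyz [ 0.0962 -0.2059  0.1202]
turns [array([0.002, 0.003, 0.005]), array([ 0.004, -0.003, -1.995])]
shift units [-0.058  0.581 -0.017] pos [ 0.6304 -0.0786  0.1202] F [ 0.2  0.2 -1.4] open 0.221 t 29.05 axes
 [[ 0.004  0.998  0.063]
 [-0.003  0.063 -0.998]
 [-1.     0.004  0.003]]
```

View pics/s12.png

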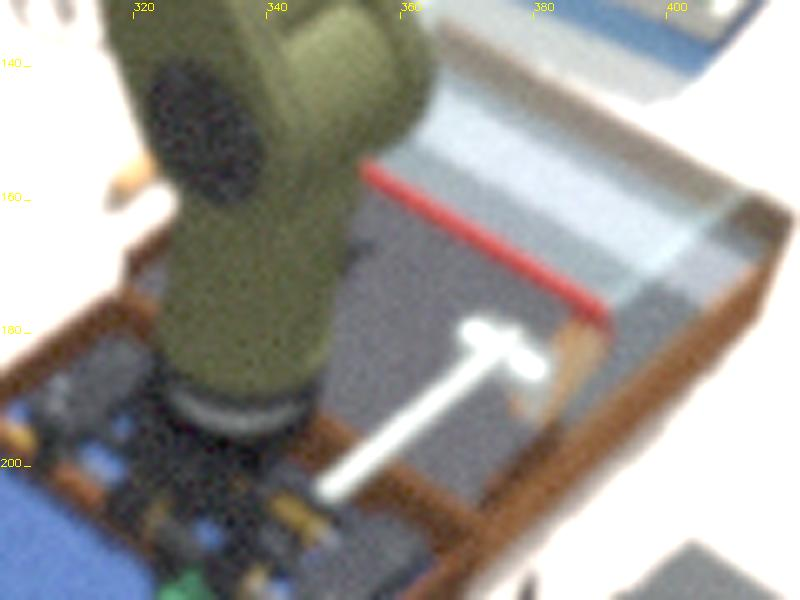

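Request:
send_rows:
  commands: [-0.018, 0.15, -0.012, 0, 0.002, 0.005, 1, -0.015, 0.15, -0.006, 0, 0, 0, 1, -0.012, 0.13, -0.004, 0, 0, 0, 1, -0.003, 0.03, 0, 0, 0, 0, 1]

```text
clock: 29.5
tool_pos: [0.6173, 0.0541, 0.1172]
eef_rot: [0.481, 0.521, -0.476, 0.52]
contact_force: [0.1, 0.3, -1.9]
opening: 0.222
```

```bash
python3 - <<'E'
from rack import *
gr(.092,-.07,.082)
s=snap("scene");crop(s,300,130,420,220,"s12")
E
```

```text
now rack xyz [ 0.0925 -0.0725  0.1172]
turns [array([-0.004,  0.002, -0.009]), array([-0.004, -0.006,  1.991])]
shift units [-0.003  0.01  -0.141] pos [0.6173 0.0541 0.1172] F [ 0.1  0.3 -1.9] open 0.222 t 29.5 axes
 [[ 0.004  0.996  0.084]
 [ 0.006  0.084 -0.996]
 [-1.     0.004 -0.006]]
```

View pics/s12.png

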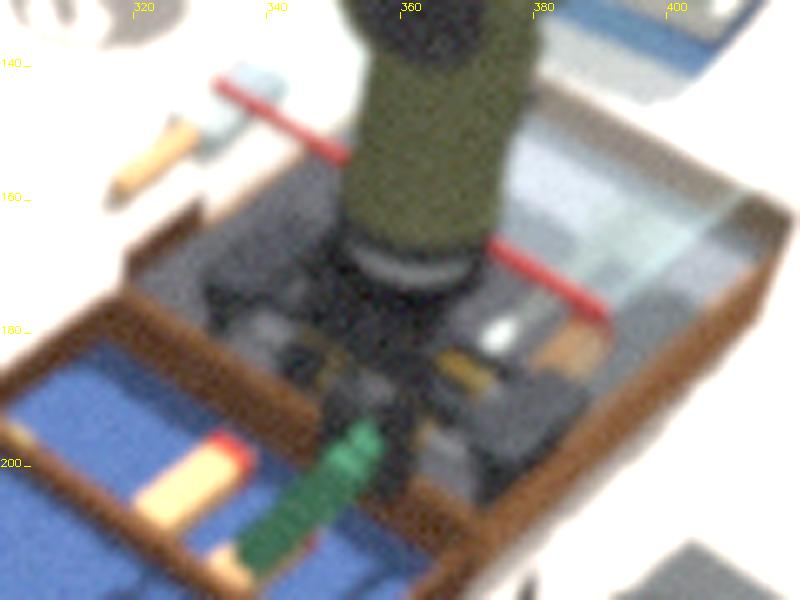

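Request:
send_rows:
  commands: [0, 0.01, -0.08, -0.003, 0.002, -0.008, 1, 0, 0, -0.06, 0, 0, 0, 1, 0, 0, -0.008, 0, 0, 0, 1]

```text
clock: 29.85
tool_pos: [0.6187, 0.0524, 0.081]
eef_rot: [0.483, 0.515, -0.482, 0.519]
contact_force: [-0.4, 0.5, -1.0]
opening: 0.22
```

```bash
python3 - <<'E'
from rack import *
gr(.092,-.29,.082)
s=snap("scene");crop(s,300,130,420,220,"s12")
E
```

```text
now rack xyz [ 0.0938 -0.0743  0.081 ]
turns [array([0.001, 0.003, 0.001]), array([ 0.004, -0.002, -1.999])]
shift units [ 0.053 -0.861  0.004] pos [0.6187 0.0524 0.081 ] F [-0.4  0.5 -1. ] open 0.22 t 29.85 axes
 [[ 0.004  0.998  0.069]
 [-0.002  0.069 -0.998]
 [-1.     0.004  0.003]]
```

View pics/s12.png

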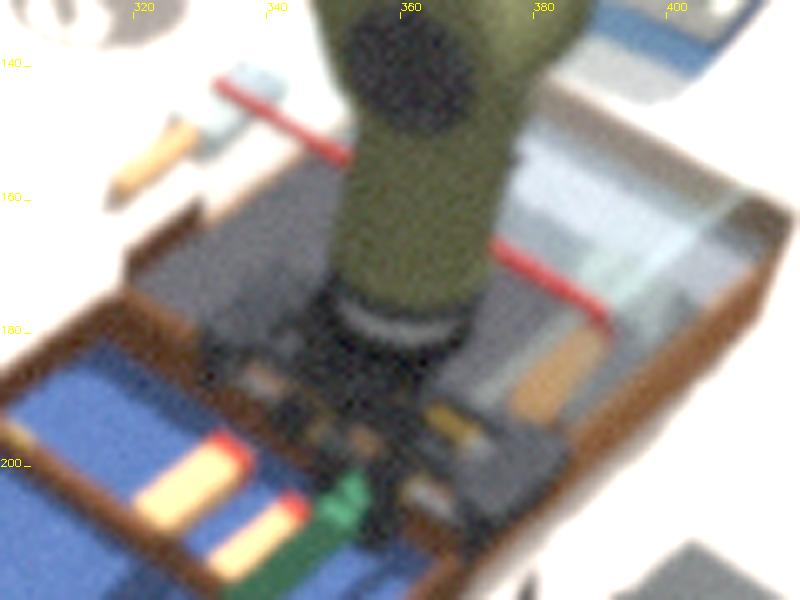

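Request:
send_rows:
  commands: [0.003, -0.05, -0.002, 0, 0.002, 0, 1, 0.005, -0.08, -0.002, 0, 0, 0, 1, 0.006, -0.1, 0, 0, 0, 0, 1, 0.006, -0.1, 0, 0, 0, 0, 1]

```text
clock: 30.3
tool_pos: [0.6253, -0.0337, 0.0823]
eef_rot: [0.482, 0.516, -0.481, 0.519]
contact_force: [0.9, -0.5, -1.5]
opening: 0.219
```

```bash
python3 - <<'E'
from rack import *
gr(.092,-.29,.082)
s=snap("scene");crop(s,300,130,420,220,"s12")
E
```

```text
now rack xyz [ 0.0943 -0.1607  0.0823]
turns [array([ 0.001,  0.003, -0.001]), array([-4.000e-03,  1.000e-03,  1.999e+00])]
shift units [ 0.027 -0.517 -0.001] pos [ 0.6253 -0.0337  0.0823] F [ 0.9 -0.5 -1.5] open 0.219 t 30.3 axes
 [[ 0.004  0.997  0.072]
 [-0.001  0.072 -0.997]
 [-1.     0.004  0.001]]
```

View pics/s12.png

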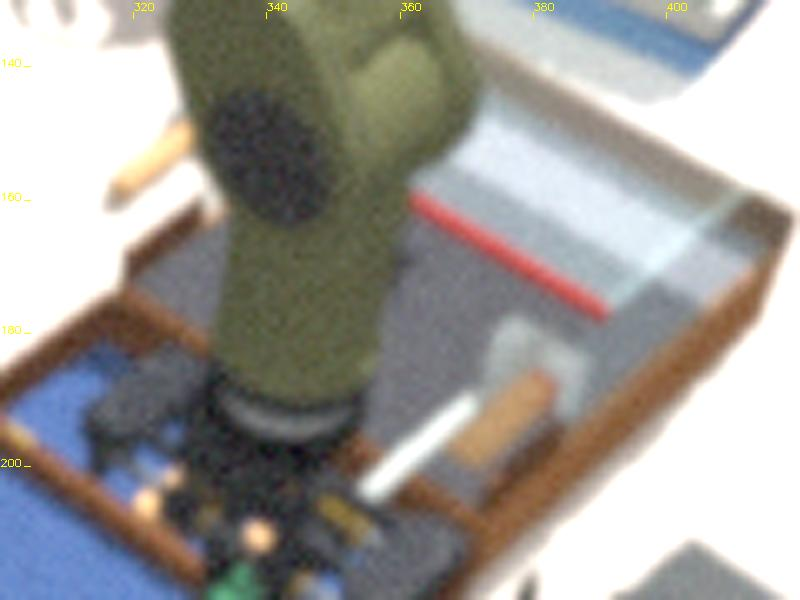

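Request:
send_rows:
  commands: [0.004, -0.1, 0, 0, 0.002, 0, 1, 0.004, -0.1, 0, 0, 0, 0, 1, 0.004, -0.1, 0, 0, 0, 0, 1, 0.005, -0.1, 0, 0, 0, 0, 1, 0.005, -0.1, 0, 0, 0, 0, 1, 0, 0, 0.004, 0, 0, 0, 1]

```text
clock: 30.95
tool_pos: [0.6295, -0.1851, 0.0874]
eef_rot: [0.485, 0.508, -0.49, 0.517]
contact_force: [-0.9, 0.8, -0.4]
opening: 0.217
```

```bash
python3 - <<'E'
from rack import *
gr(.092,-.29,.082)
s=snap("scene");crop(s,260,130,420,250,"s12")
E
```

```text
now rack xyz [ 0.0879 -0.312   0.0874]
turns [array([0.009, 0.003, 0.012]), array([ 0.004, -0.014, -1.988])]
shift units [ 0.01   0.089 -0.022] pos [ 0.6295 -0.1851  0.0874] F [-0.9  0.8 -0.4] open 0.217 t 30.95 axes
 [[ 0.004  0.999  0.051]
 [-0.014  0.051 -0.999]
 [-1.     0.004  0.014]]
```

View pics/s12.png

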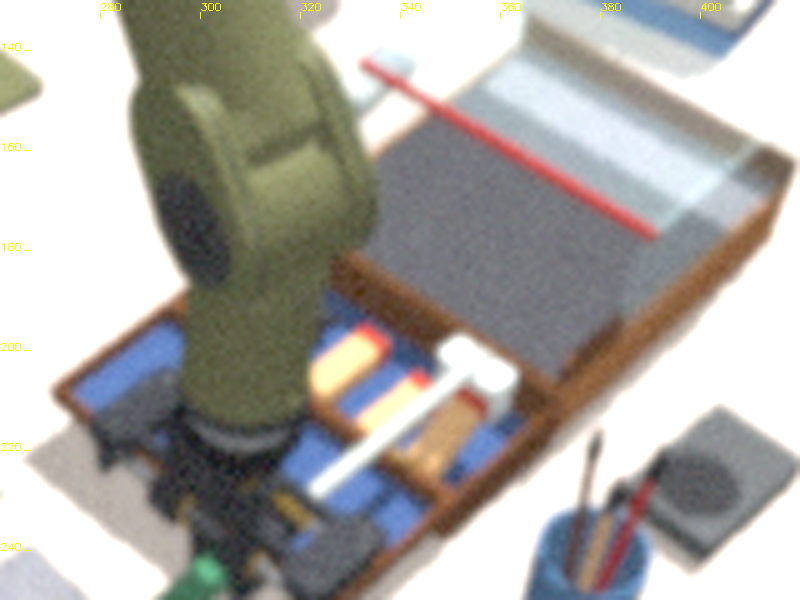

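Request:
send_rows:
  commands: [0, 0, 0.08, 0.004, 0, 0, 1, 0, 0, 0.15, 0, 0, 0, 1, -0.02, 0, 0.18, 0, 0, 0, 1, -0.05, -0.02, 0.18, 0, 0, 0, 1, -0.08, -0.03, 0.18, 0, 0, 0, 1, -0.1, -0.03, 0.12, 0, 0, 0, 1, -0.1, -0.03, 0, 0, 0, 0, 1, -0.1, -0.03, 0, 0, 0, 0, 1, 0, 0, 0, 0, 0, 0, 1]

```text
clock: 31.9
tool_pos: [0.5122, -0.2025, 0.3198]
eef_rot: [0.484, 0.516, -0.48, 0.519]
contact_force: [-0.1, -0.1, -2.6]
opening: 0.219
```

```bash
python3 - <<'E'
from h import *
go([.445,-.27,.29],.901)
s=snap("scene");crop(s,240,100,440,250,"s13")
s=snap("top");crop(s,50,130,250,280,"t13")
E
```

```text
turns [array([-0.002,  0.004,  0.528]), array([ 0.005,  0.002, -1.472])]
shift units [-0.269 -0.27  -0.119] pos [ 0.5122 -0.2025  0.3198] F [-0.1 -0.1 -2.6] open 0.219 t 31.9 axes
 [[ 0.007  0.997  0.071]
 [ 0.     0.071 -0.997]
 [-1.     0.007  0.   ]]
```

View pics/s13.png

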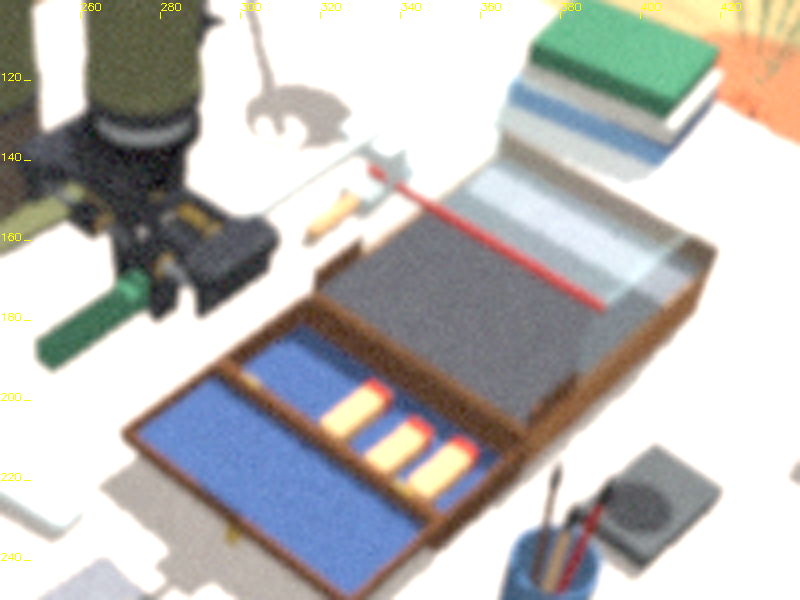

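View pics/t13.png

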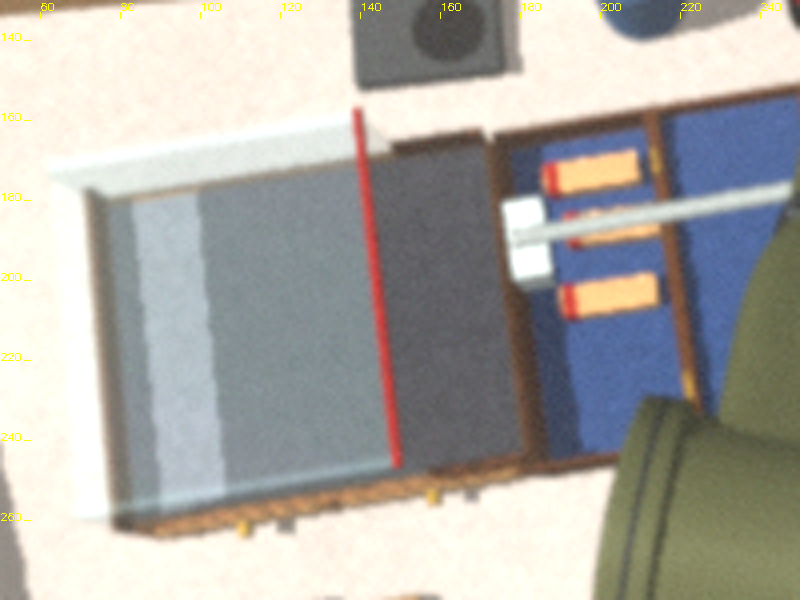

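Request:
send_rows:
  commands: [-0.02, -0.02, 0, 0, 0, -0.05, 1, -0.02, -0.022, 0, 0, 0, -0.09, 1, -0.02, -0.022, 0, 0, 0, -0.092, 1, -0.02, -0.022, 0, 0, 0, -0.092, 1, -0.02, -0.022, 0, 0, 0, -0.092, 1, -0.02, -0.022, 0, 0, 0, -0.092, 1, -0.02, -0.022, 0, 0, 0, -0.092, 1, -0.02, -0.022, 0, 0, 0, -0.092, 1, -0.02, -0.022, 0, 0, 0, -0.092, 1, -0.02, -0.022, 0, 0, 0, -0.092, 1, -0.02, -0.022, 0, 0, 0, -0.092, 1, -0.02, -0.022, 0, 0, 0, -0.092, 1]

```text
clock: 33.2
tool_pos: [0.4712, -0.2479, 0.3136]
eef_rot: [0.71, -0.02, -0.704, -0.015]
contact_force: [0.2, 0.3, -1.9]
opening: 0.225
```

```bash
python3 - <<'E'
from h import *
go([.4577,-.3883,.2],.901)
E
```

```text
turns [array([-0.005,  0.008,  1.606]), array([ 0.006,  0.004, -0.394])]
shift units [-0.054 -0.562 -0.455] pos [ 0.4712 -0.2479  0.3136] F [ 0.2  0.3 -1.9] open 0.225 t 33.2 axes
 [[ 0.009 -0.05  -0.999]
 [-0.007 -0.999  0.05 ]
 [-1.     0.006 -0.009]]
```

Request:
send_rows:
  commands: [-0.01, -0.08, -0.05, 0.003, 0.002, -0.085, 1, -0.01, -0.11, -0.08, 0.002, 0.002, -0.09, 1, -0.01, -0.11, -0.08, 0, 0, -0.09, 1, -0.01, -0.11, -0.08, 0, 0, -0.09, 1, -0.008, -0.11, -0.08, 0, 0, -0.04, 1, 0, -0.03, -0.06, 0, 0, 0, 1, 0, 0, 0, 0, 0, 0, 1]

```text
clock: 33.9
tool_pos: [0.4716, -0.3784, 0.1975]
eef_rot: [0.669, -0.232, -0.666, -0.235]
contact_force: [0.2, 0.3, -2.4]
opening: 0.223
```

```bash
python3 - <<'E'
from h import *
go([.4577,-.3883,.11],.901)
E
```

```text
turns [array([ 0.005,  0.003, -1.998]), array([-0.002,  0.003,  0.002])]
shift units [-0.055 -0.04  -0.35 ] pos [ 0.4716 -0.3784  0.1975] F [ 0.2  0.3 -2.4] open 0.223 t 33.9 axes
 [[ 0.005 -0.623 -0.782]
 [ 0.003 -0.782  0.623]
 [-1.    -0.006 -0.002]]
```

Request:
send_rows:
  commands: [-0.03, -0.02, -0.1, 0, 0.003, 0, 1, -0.03, -0.02, -0.12, 0, 0, 0, 1, 0, 0, -0.1, 0, 0, 0, 1, 0, 0, 0, 0, 0, 0, 1]

```text
clock: 34.3
tool_pos: [0.4639, -0.3809, 0.1171]
eef_rot: [0.671, -0.224, -0.668, -0.231]
contact_force: [-0.2, -0.4, -1.6]
opening: 0.22
```

```bash
python3 - <<'E'
from rack import *
go([.4577,-.3883,.024],.901)
s=snap("scene");crop(s,160,200,320,320,"s14")
c=s["image"][270:330,185:245];c=cv2.resize(c,None,fx=10,fy=10,interpolation=cv2.INTER_CUBIC).astype(float)
cv2.imwrite("pics/s14b.png",np.clip((c-100)*2,0,255).astype(np.uint8))
s=snap("top");crop(s,270,120,430,240,"t14")
E
```

```text
turns [array([-0.007, -0.008,  1.991]), array([-0.005,  0.005, -0.009])]
shift units [-0.025 -0.03  -0.372] pos [ 0.4639 -0.3809  0.1171] F [-0.2 -0.4 -1.6] open 0.22 t 34.3 axes
 [[ 0.007 -0.609 -0.793]
 [ 0.008 -0.793  0.609]
 [-1.    -0.01  -0.001]]
```

View pics/s14.png

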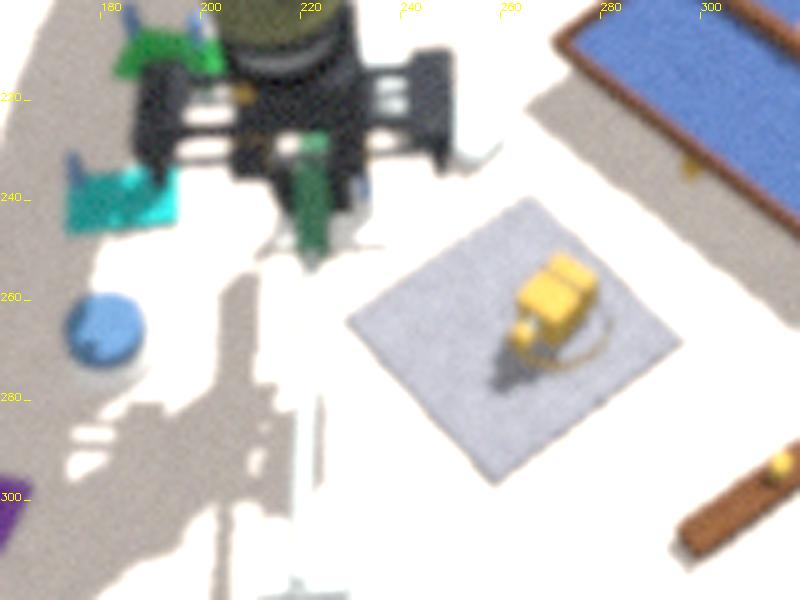

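View pics/s14b.png

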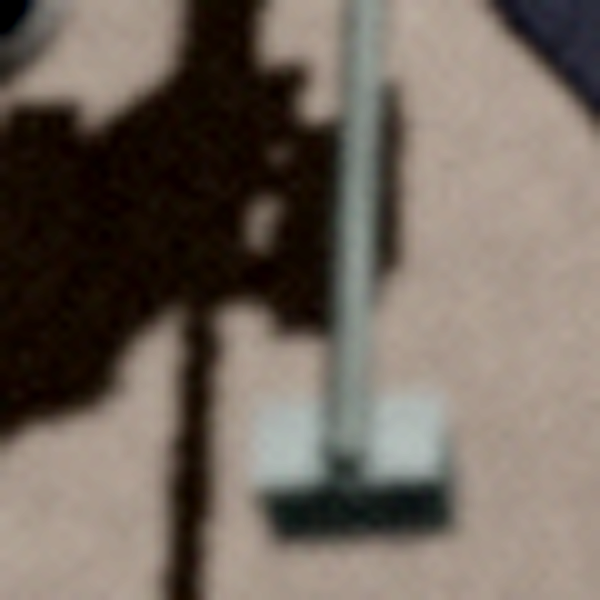

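View pics/t14.png

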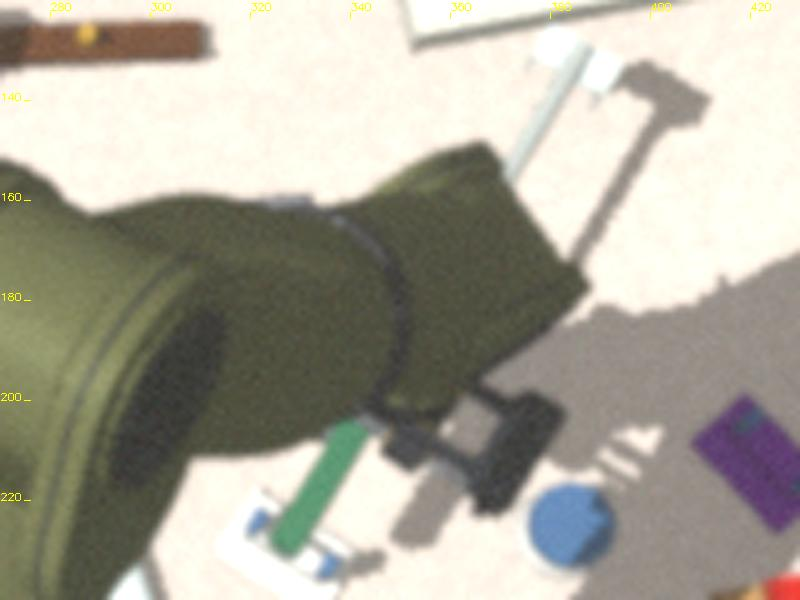

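```bash
python3 - <<'E'
from rack import *
s=snap("scene");t=snap("top");P,Q,_=tool()
f=-Q.as_matrix()[:,2]
for b in((386,132),(385.5,131.5)):
  p,e=tri(s,(220.2,314),t,b)
  print(p,e,"L",(p-P)@f,"dz",p[2]-P[2],"side",(p-P)@Q.as_matrix()[:,1])
print(P,f, "tail px pred",proj(t,P-.1*f+[0,0,.031]),"seen ~",(270+287/5,120+550/5))
go([.4577,-.3883,.024],.901)
E
```

```text
[ 0.666195   -0.53451689  0.13156602] 0.0076077080539672486 L 0.25066790331721556 dz 0.010470864458131945 side -0.004483291889411146
[ 0.66714078 -0.53385569  0.13249007] 0.005662264762790386 L 0.25102135237406675 dz 0.011394921733037078 side -0.005591924951261054
[ 0.46515245 -0.38488064  0.12109515] [ 0.79149833 -0.61109508  0.00965428] tail px pred [326.64439279 228.50672264] seen ~ (327.4, 230.0)
turns [array([-0.012, -0.   ,  1.992]), array([-0.   ,  0.008, -0.008])]
shift units [-0.03  -0.014 -0.388] pos [ 0.4652 -0.3849  0.1211] F [ 0.3  0.1 -0.9] open 0.222 t 34.5 axes
 [[ 0.012 -0.611 -0.791]
 [ 0.    -0.792  0.611]
 [-1.    -0.008 -0.01 ]]
```

Request:
send_rows:
  commands: [-0.02, -0.008, -0.1, -0.013, -0.009, -0.008, 1, -0.006, -0.006, -0.1, 0, 0, 0, 1, 0, 0, -0.1, 0, 0, 0, 1, 0, 0, 0, 0, 0, 0, 1]

```text
clock: 34.9
tool_pos: [0.4644, -0.3913, 0.0521]
eef_rot: [0.685, -0.237, -0.651, -0.226]
contact_force: [-0.8, 0.8, -1.7]
opening: 0.223
```

```bash
python3 - <<'E'
from rack import *
go([.4577,-.3883,.023],.901)
s=snap("scene");crop(s,170,210,290,300,"s14")
t=snap("top");crop(t,270,120,430,240,"t14")
E
```

```text
turns [array([-0.039,  0.031,  1.997]), array([ 0.02 ,  0.025, -0.002])]
shift units [-0.027  0.012 -0.117] pos [ 0.4644 -0.3913  0.0521] F [-0.8  0.8 -1.7] open 0.223 t 34.9 axes
 [[ 0.04  -0.618 -0.785]
 [-0.031 -0.786  0.618]
 [-0.999 -0.    -0.05 ]]
```

View pics/s14.png

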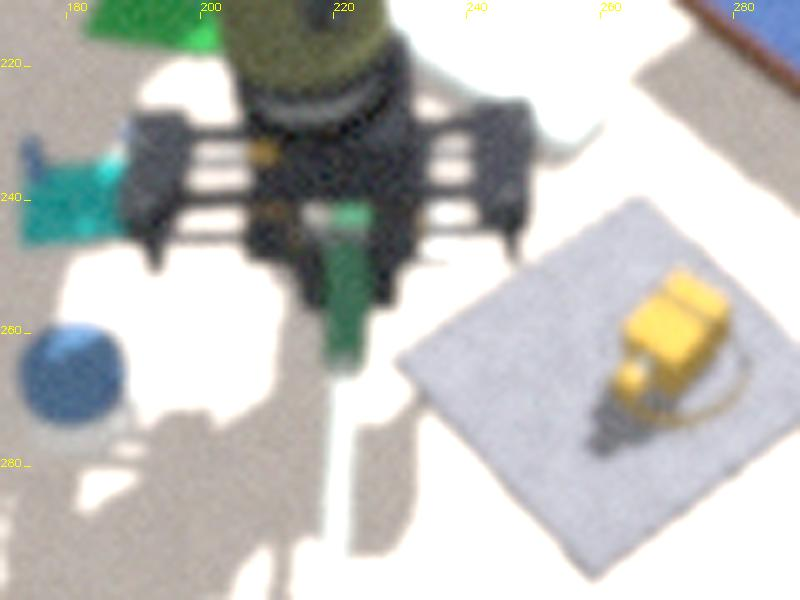

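View pics/t14.png

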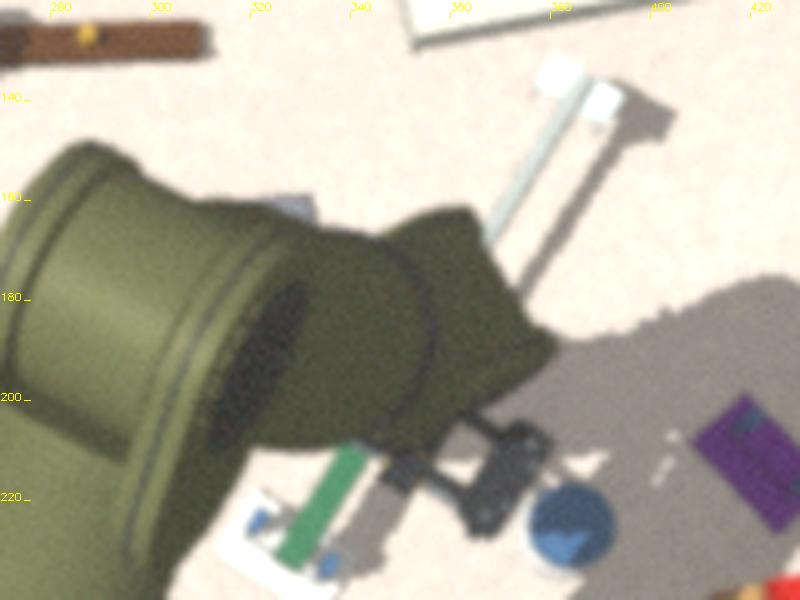

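Request:
send_rows:
  commands: [-0.03, 0.018, -0.05, 0.006, 0.008, 0, 1, -0.006, 0.004, -0.02, 0, 0, 0, 1, 0, 0, 0, 0, 0, 0, 1]

```text
clock: 35.3
tool_pos: [0.4584, -0.3892, 0.0401]
eef_rot: [0.683, -0.237, -0.653, -0.225]
contact_force: [-0.3, 1.1, -1.7]
opening: 0.22
```

```bash
python3 - <<'E'
from rack import *
go([.4577,-.3883,.023],.901)
s=snap("scene");crop(s,170,210,290,300,"s14")
t=snap("top");crop(t,270,120,430,240,"t14")
E
```

```text
turns [array([-0.035,  0.03 ,  1.997]), array([ 0.019,  0.022, -0.002])]
shift units [-0.003  0.004 -0.069] pos [ 0.4584 -0.3892  0.0401] F [-0.3  1.1 -1.7] open 0.22 t 35.3 axes
 [[ 0.035 -0.618 -0.785]
 [-0.03  -0.786  0.617]
 [-0.999  0.002 -0.045]]
```

View pics/t14.png

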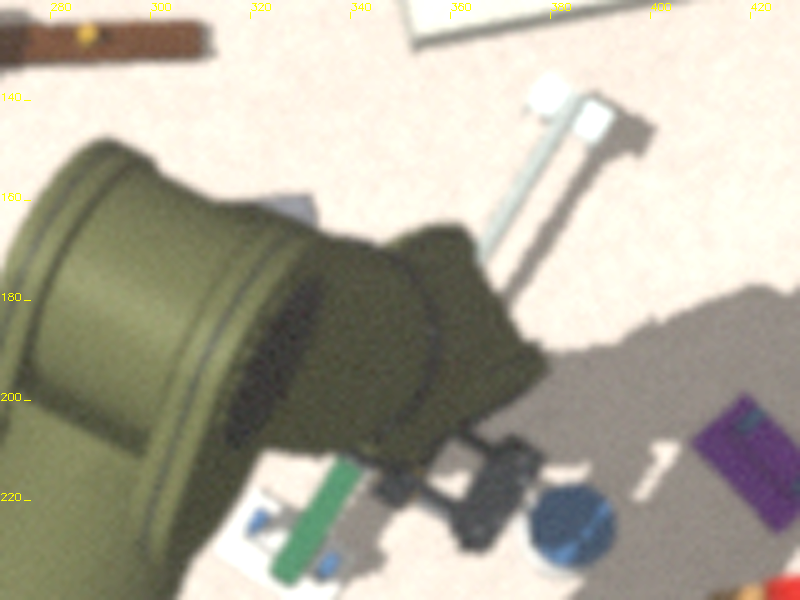

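Request:
send_rows:
  commands: [-0.004, 0.004, -0.04, 0.004, 0.004, 0, 1, 0, 0, -0.015, 0, 0, 0, 1]

```text
clock: 35.6
tool_pos: [0.4582, -0.3889, 0.0268]
eef_rot: [0.681, -0.236, -0.655, -0.226]
contact_force: [0.1, 0.9, -1.7]
opening: 0.22
```

Request:
send_rows:
  commands: [0, 0, -0.015, 0, 0, 0, 1, 0, 0, 0, 0, 0, 0, 1]

```text
clock: 35.8
tool_pos: [0.4585, -0.3894, 0.0226]
eef_rot: [0.681, -0.236, -0.655, -0.226]
contact_force: [-0.5, 0.3, 4.5]
opening: 0.219
```

```bash
python3 - <<'E'
from rack import *
go([.4577,-.3883,.022],.901)
s=snap("scene")
c=s["image"][215:305,180:270];c=cv2.resize(c,None,fx=6.6,fy=6.6,interpolation=cv2.INTER_CUBIC).astype(float)
cv2.imwrite("pics/s15.png",np.clip((c-60)*1.4,0,255).astype(np.uint8))
E
```

```text
turns [array([-0.03 ,  0.025,  1.997]), array([ 0.016,  0.019, -0.002])]
shift units [-0.003  0.005 -0.002] pos [ 0.4585 -0.3894  0.0226] F [-0.5  0.3  4.5] open 0.219 t 35.8 axes
 [[ 0.03  -0.618 -0.786]
 [-0.025 -0.786  0.617]
 [-0.999  0.001 -0.039]]
```

View pics/s15.png

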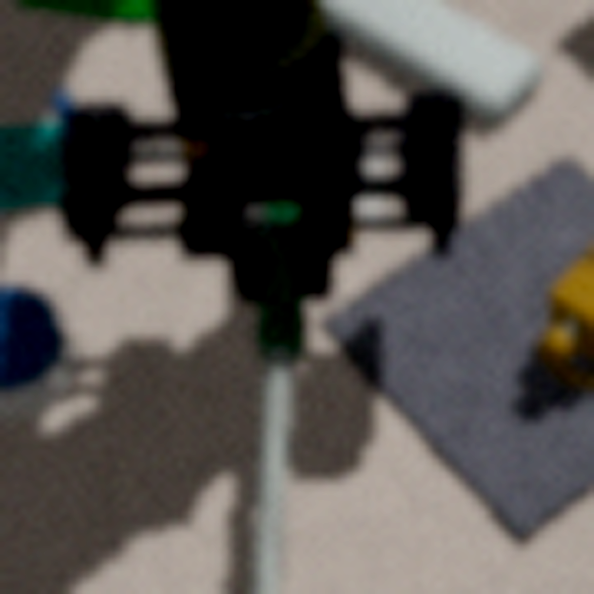

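Request:
send_rows:
  commands: [0, 0, 0, 0, 0, 0, 0.5, 0, 0, 0, 0, 0, 0, 0.4, 0, 0, 0, 0, 0, 0, 0.4, 0, 0, 0, 0, 0, 0, 0.4, 0, 0, 0, 0, 0, 0, 0.4, 0, 0, 0.03, 0, 0, 0, 0.4, 0, 0, 0.1, 0, 0, 0, 0.4, 0, 0, 0.15, 0, 0, 0, 0.4, 0, 0, 0.15, 0, 0, 0, 0.4, 0, 0, 0.18, 0, 0, 0, 0.4, 0, 0, 0.18, 0, 0, 0, 0.4, -0.1, 0.15, 0, 0, 0, 0, 0.4]

```text
clock: 37.05
tool_pos: [0.4356, -0.3561, 0.2303]
eef_rot: [0.684, -0.239, -0.652, -0.225]
contact_force: [-0.5, -0.0, -0.0]
opening: 0.601
```

Request:
send_rows:
  commands: [-0.02, 0.19, 0, 0, 0, 0, 0.3, -0.02, 0.19, 0, 0, 0, 0, 0, 0, 0.19, 0, 0, 0, 0, 0, 0, 0.19, 0, 0, 0, 0, 0, 0, 0.19, 0, 0, 0, 0, 0, 0, 0, 0, 0, 0, 0, 0]

```text
clock: 37.65
tool_pos: [0.4207, -0.1075, 0.2358]
eef_rot: [0.685, -0.238, -0.65, -0.227]
contact_force: [0.2, -0.6, -1.1]
opening: 0.999
```

```bash
python3 - <<'E'
from rack import *
go([.4577,-.3883,.022],.901)
s=snap("scene",);cv2.imwrite("pics/s16.png",cv2.convertScaleAbs(s["image"],alpha=1.4))
t=snap("top");cv2.imwrite("pics/t16f.png",cv2.convertScaleAbs(t["image"],alpha=1.4));crop(t,270,130,450,265,"t16")
c=s["image"][220:340,180:300];cv2.imwrite("pics/s16b.png",cv2.resize(c,None,fx=5,fy=5,interpolation=cv2.INTER_CUBIC))
E
```

```text
turns [array([-0.043,  0.031,  1.999]), array([ 0.02 ,  0.027, -0.   ])]
shift units [ 0.148 -1.123 -0.855] pos [ 0.4207 -0.1075  0.2358] F [ 0.2 -0.6 -1.1] open 0.999 t 37.65 axes
 [[ 0.043 -0.621 -0.783]
 [-0.031 -0.784  0.62 ]
 [-0.999 -0.002 -0.052]]
```

View pics/t16.png

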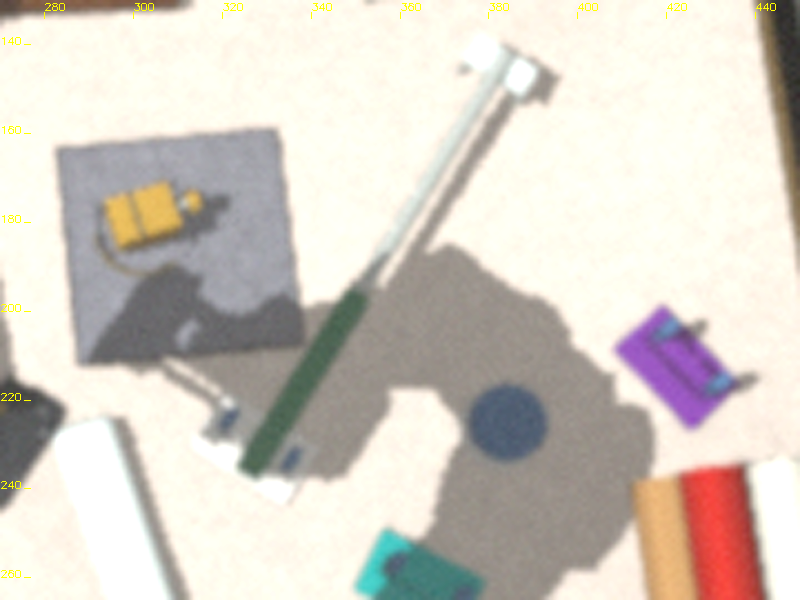

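View pics/s16b.png

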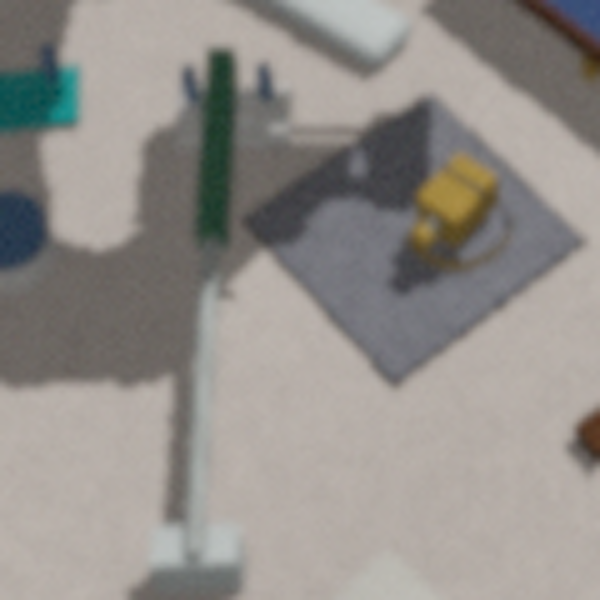

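View pics/t16f.png

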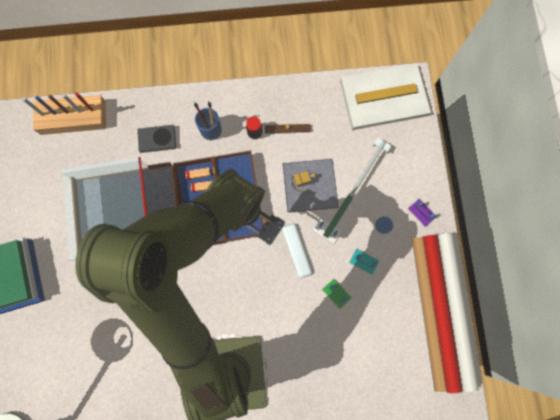

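View pics/s16.png

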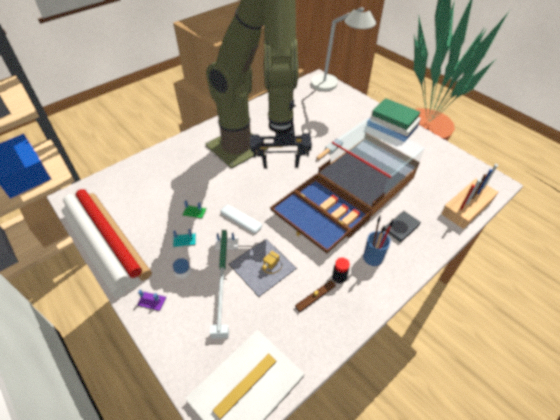

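```bash
python3 - <<'E'
from plant import job
print(job.finish_job())
E
```

```text
the job is handed in; nothing more can be done
None
```

The job is done and handed in at about 38 s on the robot's clock. I folded the lid right back and stood the clamp on the mat. Then I raked the three blanks present into the case one lane at a time and laid the scoop back in the white stand.

**Last checks:** the final pictures from both cameras show:
- **Lid:** flat and open beyond the case.
- **Clamp:** upright, well inside the mat.
- **Blanks:** the last pictures show them in the case. A clear view after the third rake showed all three lying flat in it and nothing left on the deck.
- **Scoop:** its grip lies between the stand's horns with the blade on the table, about 5 mm further forward along its length than at the start.
- **Bystanders:** the ones I could see look where they were. The arm hides part of the last top picture.

**Checks that disagreed:**
- Setting the clamp down gave one brief 38 N reading through the held clamp. That is under the wrist limit, and the clamp ended steady.
- Some two-camera fixes on the scoop blade missed by 5–11 mm, so I also checked the pictures before lowering the blade.

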